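Load a carton into a spring-fed rack lane

ROBOT

A 6-joint arm with a two-finger parallel gripper is mounted at the origin on the work surface. World frame = base frame: x ahead of the robot, y to its left, z up, the work surface at z = 0. Lengths are in m, angles in rad, forces in N, time in s.
With the tool pointing down it reaches from about 0.375 to 0.9 m from the base axis. Payload 3.1 kg.
Tool frame: the origin (TCP) lies at the very end of the fingers, on their centre line; the grasp point (between the pads) lies 19 mm behind it (tcp_to_grasp is the distance from the TCP to the grasp point, in m); z points along the fingers, y is the direction in which the jaws open and shut (so a half turn about z gives the same grasp; the last joint's range is limited). The gripper opens to 85 mm and grips with 20 to 120 N. Pads are 22 mm wide; open, the fingers measure 114 mm over their backs; the gripper's body (76 mm by 85 mm) begins 54 mm behind the grasp point. The pads swing forward as they close: fully open they stand 13 mm farther back than shut.
Start: joints at [0.947, 0.527, 1.433, -0, 1.181, -0.178], TCP at [0.269, 0.564, 0.231] pointing down, gripper open.
Joint ranges: [-3.08, 3.08], [-0.75, 2.2], [0.22, 2.44], [-1.43, 4.57], [0, 2.65], [-2.85, 2.85]. Speed limits (rad/s): [2.79, 2.79, 3.14, 3.14, 3.14, 3.14].

INTERFACE

Orientations are given as a unit quaternion [x, y, z, w].
In Python, from station import sense, snapshot, camera_info, sign_off, tcp_to_grasp gives the robot as it stands.
- The arm moves only by the shell command python3 -m inch 'ROWS' [FORCE]. ROWS is JSON, a list of rows, each a list of 3 entries, a list of its own where there are three numbers: the closure, from -1 (fully open) to 1 (shut), so that 0 is half open, then the shift along the tool's x, y, z normalised to -1 to 1, where 1 is 10 cm, then the turn, a rotation vector about the tool's x, y, z normalised to -1 to 1, where 1 is 360 degrees. In form: [[jaw, [dx, dy, dz], [ax, ay, az]], ...]. A call has 1 to 20 rows; each row is the pose to reach, as a shift and turn from the pose commanded when the call began, along the tool's axes at that moment, turning the shorter way round; what a row does not reach only later rows make up. A row lasts 1/10 s, in which the tool goes at most 50 mm and 8.59 degrees, less where a joint would pass 70% of its speed; a pose out of reach is approached as far as the arm can. A call with a number of a shift or a turn outside -1 to 1 is refused whole. A call with a gripper value outside its range is refused whole. The fingers move at their own pace and stop on an object; FORCE is the grip in N (left out, the last holds). Time passes only in rows, so rows that repeat a pose let the fingers close. It gives the time, the measured TCP pose, the force and the opening at its end, in the units of the state.
- sense(): the state, without advancing time (a new reading comes with each control period).
- snapshot(name): name is "side" or "top" or "wrist"; returns (picture, depth): 480x640x3 uint8, blue, green, red; 480x640 float32, m along the optical axis (not along the pixel's ray), 0 where there is no reading.
- camera_info(name): a dict with "K" (3x3 intrinsics, pixels), "origin" and "orientation" of the camera in the world. Camera axes: x right, y down, z forward; pixel columns grow to the right and rows downward; lengths in m; the calibration is good to about 2 mm. A picture is of the moment at which its call begins: read the wrist's pose just before it. camera_info takes no time and is no camera call; for the wrist camera it gives the pose at the moment of the call.
- sign_off(): hands the job in, once; it reports no verdict.
The state is a dict: "t": time; "q": joint angles; "qd": joint speeds; "tau": joint torques, N m; "tcp_pos": TCP position; "tool_rot": TCP orientation; "force": force on the tool from outside, world axes, zero at the start; "ft_torque": the same for the moment, N m; "finger_gap": opening from 0.0 (shut) to 1.0 (fully open).
Only numpy, scipy, OpenCV 4.12 (cv2) and the standard library are available. Lean on these libraries where they do the work, as an engineer would, in place of code of your own. Each camera call takes 0.05 s, during which the arm holds its last target.

TASK

Put the tall narrow carton back into the middle lane of the small rack: lift it over the front lip, use it to press the sprung pusher back, and set it down behind the lip without dropping or ramming it. Leave it let go, standing upright and square on the lane floor between the guide wires, held against or close behind the lip by the pusher; leave the other things on the bench where they are.

Things in the scene. Friction and masses are not known exactly. Their poses are not given: they have to be found in the camera images.
- carton: The tall narrow plain cardboard carton, 64 mm deep (its x) x 44 mm wide (its y) x 90 mm tall (its z), about 0.15 kg, standing on the bench. Origin at the centre of its underside. A half turn about z makes no difference. It goes into the lane with its x along the lane's x; grasp it across its 44 mm width.
- low_carton: Bystander: low wide cardboard carton, 75 x 66 x 50 mm tall. Origin at the centre of its underside.
- tin: Bystander: bare metal tin, 56 mm diameter, 75 mm tall. Origin at the centre of its underside.
- tape_roll: Bystander: brown roll of tape lying flat, 96 mm outer diameter, 48 mm tall. Origin at the centre of its underside.
- rack: Small fixed rack, blue uprights, cream beams, chipboard. Origin on the bench straight below point lip; x leads from the robot's side into the lane, z up. Rack frame, mm: front uprights at y -180 and +180 (24 wide, x -26 to 0, 255 tall), opening between them 336. Beside the lane, low decks with boxes, tops at z 108, |y| over 70, x 105 to 195.
- deck_edge (a point): Middle of the front edge of the wire deck above the lane (rack frame x 45, z 239 mm, its underside; axes as the rack's). The deck runs from here to the back, 360 wide, side beams at y -180 and +180 (z 234 to 256). A hand upright over the loaded carton hits it; one leaning back towards the robot 30 to 45 degrees, fingers pointing forward and down, passes.
- lane (a point): Point on the middle line of the lane, 32 mm behind the lip's inner face, level with the lip's top; the carton's middle comes below it. The lane floor (lane_floor; chipboard, 94 mm wide) has two guide wires 8 mm high, 58 mm apart inside. It hangs on height clips: its top lies 18 to 50 mm below the lip's top, differs each time and is not measured: feel for it.
- lip (a point): Point on the top inner edge of the front lip, at the middle of the lane (rack frame x 0, y 0, z 120 mm); axes as the rack's: x into the lane, z up. The lip is a cream beam 15 mm thick (x -15 to 0) across the whole front, rigid.
- pusher (a joint): Sprung pusher of the lane, m: 0 = fully forward, its face 25 mm behind the lip's inner face; grows as it is pushed back, to 0.10; 0.039 with the carton against the lip. Grey plate 46 mm wide, from 15 mm below to 58 mm above the lip's top. Presses towards the lip with 3.2 N at 0, 0.4 N more per cm, and its slide is damped (6 N more at 0.1 m/s); its friction can hold up a carton let go above the floor.

How it is judged:
On the way, in this order (a step that is already met when the one before it is completed fails the run):
1. the carton is lifted upright, its underside above the lip's top, still in front of the lip (z of carton in the frame of lip above 0 m and x of carton in the frame of lip below -0.02 m and angle between carton's own z axis and vertical below 0.35 rad), for 0.1 s.
2. the carton is behind the lip with its underside lower than the lip's top, and the pusher is pressed back (z of carton in the frame of lip below -0.01 m and x of carton in the frame of lip above 0.025 m and value of joint pusher above 0.03 m), for 0.2 s.
At the end, for the whole second after the job is handed in: The carton is let go and at rest in the lane: underside within 3 mm of the lane floor, leaning under 6 degrees, within 10 degrees of square to the lane and 15 mm of its middle line, front face no more than 12 mm behind the lip, pusher against its back (joint 0.030 to 0.055) (x of carton in the frame of lip between 0.027 and 0.044 m and y of carton in the frame of lip between -0.015 and 0.015 m and z of carton in the frame of lip below -0.015 m and angle between carton's own z axis and vertical below 0.1 rad and angle between the x axis of carton and the x axis of rack, either way round below 0.17 rad and z of carton in the frame of lane_floor below 0.003 m and value of joint pusher between 0.03 and 0.055 m and linear speed of carton below 0.02 m/s and contact force between carton and the fingers below 0.05 N); the robot touches nothing.
It fails at once if the low carton is moved more than 25 mm or tipped (distance of low_carton from where it was at the start of the episode above 0.025 m or angle between low_carton's own z axis and vertical above 0.4 rad).
It fails at once if the tin is moved more than 25 mm or tipped (distance of tin from where it was at the start of the episode above 0.025 m or angle between tin's own z axis and vertical above 0.4 rad).
It fails at once if the tape roll is moved more than 25 mm (distance of tape_roll from where it was at the start of the episode above 0.025 m).
It fails at once if the carton is rammed against the rack (more than 30 N) (contact force between carton and rack above 30 N).
It fails at once if the carton is dropped in the lane (faster than 0.28 m/s below the lip's top) (linear speed of carton above 0.28 m/s and x of carton in the frame of lip above 0.01 m and z of carton in the frame of lip below -0.005 m).
It also fails if it takes over 48 s, if anything falls off the work surface, if the arm or the gripper's body presses on something with over 40 N, if the wrist force passes 120 N, or if a joint passes its speed limit or range.

## Working session

There is one attempt and no reset: what is moved stays moved. The work goes in short steps, Python scripts to look and compute and a shell command to move; the robot and the scene stay as the last step left them, time stands still between calls to the robot, and variables do not carry over. Pictures are saved under pics/ and viewed, and the job is handed in when it is done.

```bash
ls; mkdir -p pics; python3 - <<'E'
from station import *
import cv2,numpy as np
print(sense(),tcp_to_grasp)
for n in ("side","top","wrist"):
    c=camera_info(n); print(n,c)
    p,d=snapshot(n); cv2.imwrite(f"pics/{n}0.png",p); np.save(f"pics/{n}0.npy",d)
E
```

```text
pics
{'t': 0.0, 'q': array([ 9.46472286e-01,  5.28481372e-01,  1.43389805e+00,  2.80970393e-05,
        1.18138815e+00, -1.78497621e-01]), 'qd': array([ 7.35016082e-04, -6.23927915e-04,  4.38125106e-04, -3.54203897e-04,
        7.44183858e-05,  8.09130345e-04]), 'tau': array([-2.08781094e-04, -4.42347980e+01, -1.78025866e+01, -2.05557212e-04,
        8.34313949e-03,  5.13712635e-06]), 'tcp_pos': array([0.26904575, 0.56334075, 0.23032562]), 'tool_rot': array([ 2.21076772e-01,  9.75255801e-01, -9.95941820e-04, -4.36847480e-04]), 'force': array([-0.86350846, -0.2854824 , -0.75277298]), 'ft_torque': array([ 0.05551219, -0.06146332, -0.02648149]), 'finger_gap': 1.0034614728692588} 0.0187
side {'K': array([[514.48570668,   0.        , 320.99812665],
       [  0.        , 514.48570668, 243.78838797],
       [  0.        ,   0.        ,   1.        ]]), 'origin': array([ 0.15118302, -0.63956918,  0.72190113]), 'orientation': array([ 0.85762459, -0.20489347,  0.11857917, -0.45654979])}
top {'K': array([[464.67655266,   0.        , 316.0954041 ],
       [  0.        , 464.67655266, 233.13319476],
       [  0.        ,   0.        ,   1.        ]]), 'origin': array([0.399911  , 0.09567264, 0.96076835]), 'orientation': array([ 0.74616276, -0.65783791,  0.06928292, -0.07543408])}
wrist {'K': array([[342.90573651,   0.        , 317.52588846],
       [  0.        , 342.90573651, 236.86348202],
       [  0.        ,   0.        ,   1.        ]]), 'origin': array([0.19257087, 0.60006227, 0.3735511 ]), 'orientation': array([0.83443373, 0.525764  , 0.08700662, 0.14043651])}
```

View pics/side0.png

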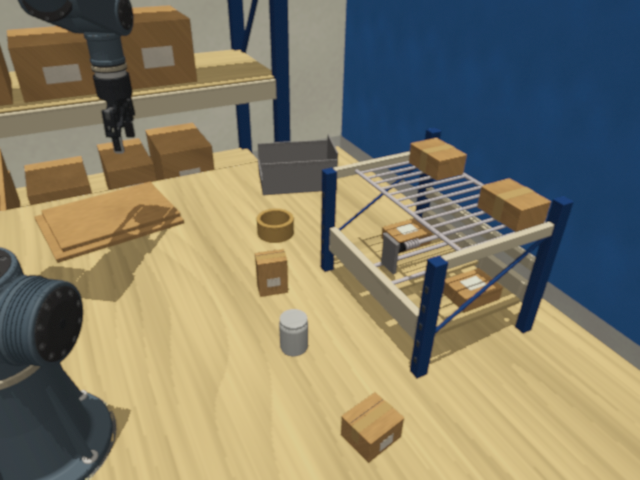

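View pics/top0.png

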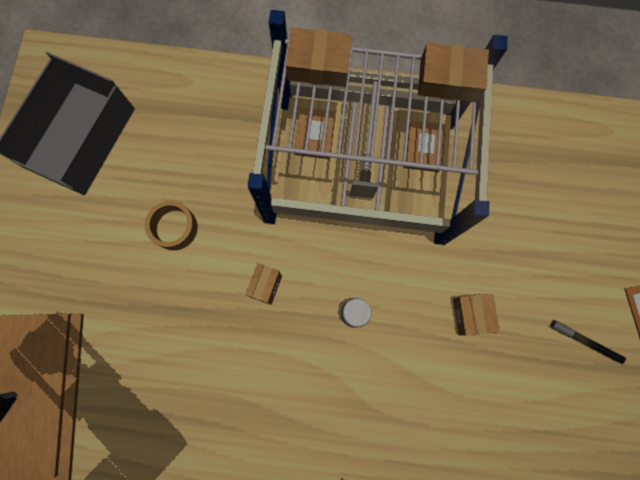

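View pics/wrist0.png

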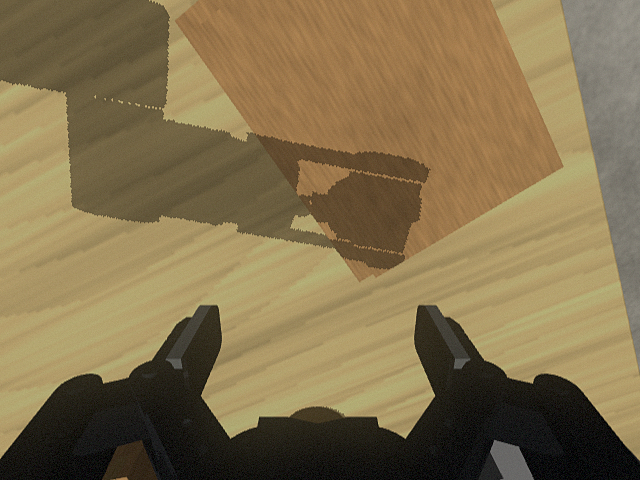

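The side view shows the carton at about (272,272), the tin at (293,332), the low carton at (372,427), the tape at (275,225), and the rack at right with the pusher at (389,252). In the top view the carton is at (264,283), the lip runs (275,208)-(445,225), and the pusher is at (364,184). Next I'll make point clouds from both views.

```bash
cat > h.py <<'E'
import numpy as np,cv2
from scipy.spatial.transform import Rotation as R
from station import *
def cloud(n,d):
    c=camera_info(n);K=c['K'];v,u=np.mgrid[0:480,0:640]
    P=np.stack([(u-K[0,2])/K[0,0]*d,(v-K[1,2])/K[1,1]*d,d],-1)
    return P@R.from_quat(c['orientation']).as_matrix().T+c['origin']
def proj(n,p):
    c=camera_info(n);q=R.from_quat(c['orientation']).inv().apply(np.atleast_2d(p)-c['origin'])
    return (q@c['K'].T)[:,:2]/q[:,2:]
E
python3 - <<'E'
from h import *
np.set_printoptions(precision=4,suppress=True)
S=cloud('side',np.load('pics/side0.npy'));T=cloud('top',np.load('pics/top0.npy'))
for n,C,b in (('s carton',S,(245,300,245,300)),('t carton',T,(240,290,255,310)),('s tin',S,(275,312,305,358)),('t tin',T,(335,378,292,332)),('t low',T,(448,502,288,340)),('t tape',T,(140,200,195,255)),('s tape',S,(250,300,205,245))):
    q=C[b[2]:b[3],b[0]:b[1]].reshape(-1,3);print(n,'table z',np.median(q[q[:,2]<0.02][:,2]),end=' ')
    zt=np.percentile(q[:,2],97);t=q[abs(q[:,2]-zt)<0.008]
    (cx,cy),(w,h),a=cv2.minAreaRect((t[:,:2]*1000).astype(np.float32))
    print('ztop',zt,np.median(t[:,2]),'c',cx,cy,'wh',w,h,'ang',a,len(t))
# rack: beams
for n,C in (('s',S),('t',T)):
    q=C.reshape(-1,3)
    for lo,hi in ((.112,.128),(.225,.262)):
        m=(q[:,2]>lo)&(q[:,2]<hi)&(q[:,0]>.45)&(q[:,0]<1.2)&(abs(q[:,1])<.5);print(n,lo,m.sum(),q[m].min(0),q[m].max(0))
m=(T[...,2]>.245)&(T[...,2]<.265)
img=cv2.imread('pics/top0.png')
print('lip pixels')
for u in range(270,450,12):
    col=T[195:235,u];k=(abs(col[:,2]-.12)<.006)
    if k.any(): print(u,np.where(k)[0].min()+195,np.where(k)[0].max()+195,col[k][0],col[k][-1])
E
```

```text
s carton table z 0.0008472516973012656 ztop 0.0915659084264658 0.09022956681223038 c 476.22467041015625 201.8432159423828 wh 49.79461669921875 64.4489517211914 ang 77.7587890625 435
t carton table z -0.0003806773390988005 ztop 0.09177884789434945 0.08955846039705317 c 473.85089111328125 202.85031127929688 wh 44.55538558959961 64.18568420410156 ang 77.5487289428711 808
s tin table z 0.0010495187284735308 ztop 0.07704259646329292 0.07538619503286365 c 444.61932373046875 19.34383773803711 wh 51.32769775390625 50.83123016357422 ang 37.9795036315918 450
t tin table z -0.000364825002877045 ztop 0.07685201267206505 0.07457780339682873 c 441.8951721191406 19.510982513427734 wh 50.25845718383789 49.383399963378906 ang 6.9353346824646 597
t low table z -0.0001205107617802681 ztop 0.05220220166717958 0.049716697637476104 c 468.9351501464844 -217.89151000976562 wh 75.61214447021484 67.27582550048828 ang 13.053884506225586 1366
t tape table z -0.00026112191633897996 ztop 0.04891326286350514 0.04698329589068917 c 570.7599487304688 412.61859130859375 wh 94.22998046875 94.66581726074219 ang 24.22145
[... 658 characters left out ...]
4 0.1184] [0.6178 0.1386 0.1179]
318 204 211 [0.6298 0.1175 0.1195] [0.6173 0.1159 0.1159]
330 205 212 [0.6311 0.095  0.1179] [0.6179 0.0933 0.1173]
342 206 214 [0.6314 0.0725 0.1202] [0.6174 0.0706 0.1153]
354 208 215 [0.6297 0.0499 0.1229] [0.6176 0.0482 0.1179]
366 195 216 [0.6569 0.0305 0.125 ] [0.6181 0.0258 0.1195]
378 211 218 [0.6305 0.0046 0.1194] [0.6172 0.0032 0.119 ]
390 212 219 [ 0.6307 -0.0175  0.122 ] [ 0.618  -0.0191  0.1196]
402 214 221 [ 0.6304 -0.0405  0.1193] [ 0.617  -0.0416  0.1197]
414 215 222 [ 0.6315 -0.063   0.1189] [ 0.6178 -0.0638  0.1201]
426 217 224 [ 0.6309 -0.0859  0.1173] [ 0.6176 -0.087   0.1167]
438 218 225 [ 0.6313 -0.1078  0.1193] [ 0.6174 -0.1083  0.1211]
```

```bash
python3 - <<'E'
from h import *
np.set_printoptions(precision=4,suppress=True)
S=cloud('side',np.load('pics/side0.npy'));T=cloud('top',np.load('pics/top0.npy'))
for n,C in (('s',S),('t',T)):
    q=C.reshape(-1,3)
    # lip top
    m=(abs(q[:,2]-.12)<.004)&(q[:,0]>.60)&(q[:,0]<.64)&(q[:,1]>-.12)&(q[:,1]<.19);L=q[m]
    print(n,'lip',len(L),np.percentile(L,[1,50,99],axis=0)); 
    print(' yaw slope',np.polyfit(L[:,1],L[:,0],1), 'z',np.median(L[:,2]))
    # front uprights
    m=(q[:,2]>.2)&(q[:,2]<.262)&(q[:,0]>.595)&(q[:,0]<.636)
    for s in (q[m&(q[:,1]>.15)],q[m&(q[:,1]<-.1)]): print(' upr',len(s),np.percentile(s,[1,50,99],axis=0) if len(s) else '')
    m=(q[:,2]>.11)&(q[:,2]<.185)&(q[:,0]>.64)&(q[:,0]<.72)&(q[:,1]>-.02)&(q[:,1]<.1);s=q[m]
    print(' pusher',len(s),np.percentile(s,[2,50,98],axis=0))
    m=(q[:,2]>.06)&(q[:,2]<.11)&(q[:,0]>.635)&(q[:,0]<.8)&(q[:,1]>-.03)&(q[:,1]<.1);s=q[m]
    print(' floorish',len(s),np.histogram(s[:,2],25,(.06,.11)))
    m=(q[:,2]>.23)&(q[:,2]<.25)&(q[:,0]>.65)&(q[:,0]<.72)&(q[:,1]>-.03)&(q[:,1]<.1);s=q[m]
    print(' deck',np.percentile(s,[2,50,98],axis=0))
    t=q[(abs(q[:,2]-.2555)<.004)&(q[:,0]>.595)&(q[:,0]<.636)]
    for s in (t[t[:,1]>.1],t[t[:,1]<-.1]): print(' uprtop',len(s),s.min(0),s.max(0))
p=cv2.imread('pics/top0.png')[120:240,240:500];cv2.imwrite('pics/t_crop.png',cv2.resize(p,None,fx=3,fy=3,interpolation=cv2.INTER_CUBIC))
E
```

```text
s lip 843 [[ 0.6183 -0.1134  0.1163]
 [ 0.6248  0.0134  0.1205]
 [ 0.6347  0.1859  0.123 ]]
 yaw slope [-0.0003  0.6254] z 0.12046652006320002
 upr 581 [[0.5964 0.2031 0.2013]
 [0.6167 0.2114 0.2334]
 [0.6344 2.3597 0.2599]]
 upr 748 [[ 0.6078 -0.1557  0.2005]
 [ 0.6144 -0.1515  0.2349]
 [ 0.6339 -0.1317  0.2573]]
 pusher 673 [[0.6581 0.0135 0.1112]
 [0.6607 0.0325 0.1523]
 [0.7143 0.0594 0.1797]]
 floorish 1354 (array([  0,   0,   0,   0,   0,   0,   7,  23,  14,   0,   0,   5,  17,
        23,  52, 472, 408,  77,  68, 122,  50,   3,   0,   3,  10]), array([0.06 , 0.062, 0.064, 0.066, 0.068, 0.07 , 0.072, 0.074, 0.076,
       0.078, 0.08 , 0.082, 0.084, 0.086, 0.088, 0.09 , 0.092, 0.094,
       0.096, 0.098, 0.1  , 0.102, 0.104, 0.106, 0.108, 0.11 ]))
 deck [[ 0.679  -0.0268  0.2412]
 [ 0.6849  0.0347  0.2457]
 [ 0.7185  0.0939  0.2484]]
 uprtop 113 [0.5958 0.2031 0.2517] [0.6354 2.3757 0.2592]
 uprtop 188 [ 0.6082 -0.1559  0.2515] [ 0.6359 -0.1309  0.2586]
t lip 1315 [[ 0.6166 -0.1168  0.1162]
 [ 0.624   0.0354  0.1194]
 [ 0.6319  0.1873  0.1228]]
 yaw slope [-0.0019  0.6241] z 0.11943174113898491
 upr 445 [[0.6053 0.205  0.2011]
 [0.6143 0.2149 0.2528]
 [0.6352 0.2284 0.257 ]]
 upr 538 [[ 0.6061 -0.1537  0.2017]
 [ 0.6159 -0.1377  0.2514]
 [ 0.6349 -0.1301  0.2571]]
 pusher 587 [[0.6565 0.0162 0.1126]
 [0.6584 0.0379 0.1566]
 [0.7098 0.0597 0.1795]]
 floorish 2959 (array([  0,   5,   4,   3,  14,  28, 126, 186,  56,   5,   0,   2,   3,
        67, 545, 910, 375, 112, 218, 230,  53,   6,   1,   4,   6]), array([0.06 , 0.062, 0.064, 0.066, 0.068, 0.07 , 0.072, 0.074, 0.076,
       0.078, 0.08 , 0.082, 0.084, 0.086, 0.088, 0.09 , 0.092, 0.094,
       0.096, 0.098, 0.1  , 0.102, 0.104, 0.106, 0.108, 0.11 ]))
 deck [[ 0.6771 -0.0252  0.2416]
 [ 0.6837  0.0368  0.2449]
 [ 0.7186  0.095   0.2481]]
 uprtop 253 [0.6057 0.2051 0.2516] [0.636  0.2291 0.2574]
 uprtop 268 [ 0.6061 -0.1549  0.2516] [ 0.6356 -0.1304  0.2593]
```

View pics/t_crop.png

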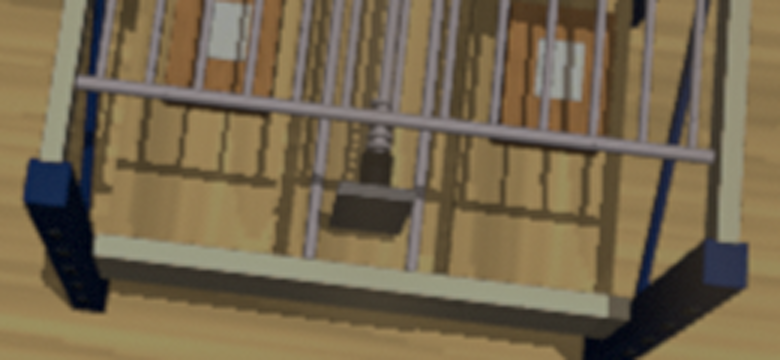

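```bash
cat >> h.py <<'E'
def rot(head,a):
    h,a=np.radians([head,a]);c=np.array([np.cos(h),np.sin(h),0]);e=np.array([0,0,1.])
    z=np.sin(a)*c-np.cos(a)*e;x=-np.cos(a)*c-np.sin(a)*e
    return R.from_matrix(np.stack([x,np.cross(z,x),z],1))
def rel(grasp,head,a,back=0):
    """row numbers to put the grasp point at 'grasp' (less back along tool z)"""
    s=sense();r0=R.from_quat(s['tool_rot']);r1=rot(head,a);z=r1.as_matrix()[:,2]
    tcp=np.array(grasp)+z*(tcp_to_grasp-back)
    d=r0.inv().apply(tcp-s['tcp_pos'])/.1;t=(r0.inv()*r1).as_rotvec()/(2*np.pi)
    print('t',s['t'],'tcp',s['tcp_pos'].round(4),'F',s['force'].round(2),'gap',round(s['finger_gap'],3),'\n target',tcp.round(4),'shift',d.round(3),'turn',t.round(4),'deg',np.degrees(np.linalg.norm(t)*2*np.pi).round(1))
E
python3 - <<'E'
from h import *
print(R.from_quat(sense()['tool_rot']).as_matrix().round(3))
c=np.array([np.cos(np.radians(-12.5)),np.sin(np.radians(-12.5)),0])
g=np.array([.475,.2025,0])-.006*c; g[2]=.060; print(g)
rel(g,-12.5,43,.09)
E
```

```text
[[-0.902  0.431 -0.001]
 [ 0.431  0.902 -0.001]
 [ 0.    -0.002 -1.   ]]
[0.46914222 0.20379864 0.06      ]
t 0.15 tcp [0.2691 0.5635 0.2306] F [ 0.63 -0.5  -0.18] gap 0.996 
 target [0.4217 0.2143 0.1121] shift [-2.882 -2.491  1.187] turn [-0.0138 -0.119  -0.0344] deg 44.9
```

```bash
python3 -m inch '[[-1,[-0.3,-0.28,0],[-0.003,-0.02,-0.006]],[-1,[-0.6,-0.55,0],[-0.006,-0.04,-0.012]],[-1,[-0.95,-0.83,0],[-0.008,-0.06,-0.018]],[-1,[-0.95,-0.83,0],[-0.008,-0.06,-0.018]],[-1,[-0.95,-0.83,0],[-0.008,-0.06,-0.018]]]'
python3 - <<'E'
from h import *
rel([.4691,.2038,.06],-12.5,43,.09)
E
```

```text
t: 0.65
tcp_pos: [0.3189, 0.4477, 0.2311]
tool_rot: [0.162, 0.969, -0.017, 0.188]
force: [0.4, 0.2, -0.1]
finger_gap: 1.002
t 0.65 tcp [0.3189 0.4477 0.2311] F [ 0.37  0.17 -0.12] gap 1.002 
 target [0.4216 0.2143 0.1121] shift [-1.18  -1.913  1.692] turn [-0.0055 -0.059  -0.017 ] deg 22.2
```

```bash
python3 -m inch '[[-1,[-0.2,-0.35,0.2],[-0.001,-0.015,-0.004]],[-1,[-0.4,-0.65,0.4],[-0.002,-0.03,-0.008]],[-1,[-0.6,-0.95,0.7],[-0.003,-0.045,-0.013]],[-1,[-0.6,-0.95,0.7],[-0.0055,-0.059,-0.017]],[-1,[-0.6,-0.95,0.7],[-0.0055,-0.059,-0.017]]]'
python3 - <<'E'
from h import *
rel([.4691,.2038,.06],-12.5,43,.09)
E
```

```text
t: 1.15
tcp_pos: [0.3668, 0.3327, 0.1844]
tool_rot: [0.101, 0.925, -0.041, 0.365]
force: [-0.1, -0.1, 0.4]
finger_gap: 1.0
t 1.15 tcp [0.3668 0.3327 0.1844] F [-0.1  -0.08  0.38] gap 1.0 
 target [0.4216 0.2143 0.1121] shift [-0.083 -1.036  1.07 ] turn [-0.0002  0.0002  0.0002] deg 0.1
```

```bash
python3 -m inch '[[-1,[-0.08,-0.35,0.2],[0,0,0]],[-1,[-0.08,-0.7,0.5],[0,0,0]],[-1,[-0.08,-1,0.75],[0,0,0]],[-1,[-0.08,-1,0.75],[0,0,0]],[-1,[-0.08,-1,0.75],[0,0,0]]]'
python3 - <<'E'
from h import *
np.set_printoptions(precision=4,suppress=True)
rel([.4691,.2038,.06],-12.5,43,.03)
ci=camera_info('wrist');p,d=snapshot('wrist');cv2.imwrite('pics/w1.png',p);np.save('pics/w1.npy',d);print(ci)
C=cloud('wrist',d)
q=C.reshape(-1,3);q=q[(d.reshape(-1)>0)&(abs(q[:,0]-.475)<.07)&(abs(q[:,1]-.2025)<.07)]
t=q[(abs(q[:,2]-.09)<.005)];print(len(t),np.median(t,axis=0) if len(t) else 0)
if len(t)>20: print(cv2.minAreaRect((t[:,:2]*1000).astype(np.float32)))
s=q[(q[:,2]>.01)&(q[:,2]<.08)];print(np.percentile(s,[1,50,99],axis=0))
print(cv2.minAreaRect((s[:,:2]*1000).astype(np.float32)))
E
```

```text
t: 1.65
tcp_pos: [0.4039, 0.257, 0.1835]
tool_rot: [0.111, 0.932, -0.056, 0.34]
force: [-0.3, -0.2, -0.1]
finger_gap: 1.002
t 1.65 tcp [0.4039 0.257  0.1835] F [-0.25 -0.24 -0.11] gap 1.002 
 target [0.4616 0.2055 0.0683] shift [ 0.229 -0.323  1.33 ] turn [-0.0067 -0.0076 -0.0004] deg 3.7
{'K': array([[342.9057,   0.    , 317.5259],
       [  0.    , 342.9057, 236.8635],
       [  0.    ,   0.    ,   1.    ]]), 'origin': array([0.252 , 0.2971, 0.2383]), 'orientation': array([0.6814, 0.5392, 0.2933, 0.3986])}
2511 [0.4665 0.2056 0.0899]
((474.78271484375, 203.5635223388672), (43.96660614013672, 65.86931610107422), 77.68785858154297)
[[0.4393 0.1894 0.011 ]
 [0.4447 0.2129 0.0484]
 [0.5032 0.2312 0.0794]]
((467.8265075683594, 220.01512145996094), (77.26712036132812, 36.811241149902344), 22.880226135253906)
```

View pics/w1.png

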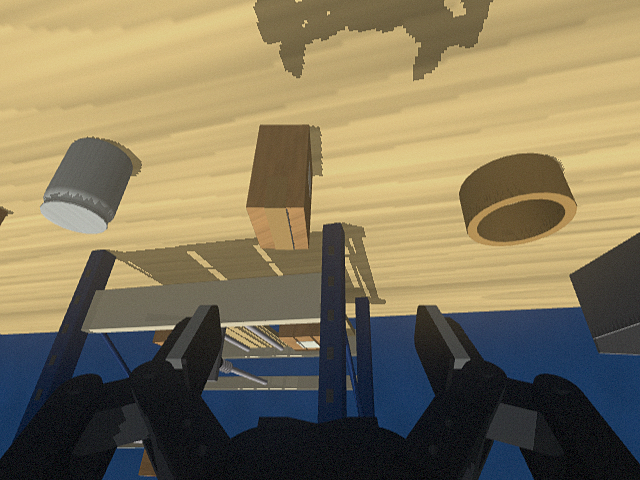

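The wrist picture shows the carton at (280,185), upright. The wrist-derived centre (0.475, 0.2035), top at 0.090 and yaw -12.3° agree with the fixed cameras. The last move stopped short, so I'll check the joints.

```bash
python3 -c "
from h import *
s=sense();print(s['q'].round(3),s['qd'].round(3))
rel([.4695,.2047,.06],-12.4,43,.09)"
python3 -m inch '[[-1,[0,0,0],[0,0,0]],[-1,[0,0,0],[0,0,0]]]'
python3 -c "
from h import *
s=sense();print(s['q'].round(3),s['qd'].round(3))
rel([.4695,.2047,.06],-12.4,43,.09)"
```

```text
[ 0.66   0.452  2.141 -1.43   0.557  0.598] [ 0.023 -0.     0.013 -0.001  0.002  0.009]
t 1.7 tcp [0.4035 0.257  0.1833] F [ 0.6   0.   -0.08] gap 0.999 
 target [0.422  0.2151 0.1121] shift [ 0.252 -0.339  0.733] turn [-0.0069 -0.0077 -0.0005] deg 3.7
t: 1.9
tcp_pos: [0.4022, 0.2572, 0.1831]
tool_rot: [0.109, 0.933, -0.057, 0.339]
force: [-0.4, -0.9, 0.6]
finger_gap: 0.996
[ 0.662  0.451  2.143 -1.43   0.557  0.598] [ 0.001 -0.003  0.005 -0.003  0.001 -0.003]
t 1.9 tcp [0.4022 0.2572 0.1831] F [-0.37 -0.88  0.65] gap 0.996 
 target [0.422  0.2151 0.1121] shift [ 0.24  -0.337  0.74 ] turn [-0.0068 -0.0078 -0.0001] deg 3.7
```

Joint 4 has reached its range (-1.43) because the wrist is near its singularity. To choose a reachable tilt, I'll fit a simple kinematic model to the recorded poses.

```bash
python3 - <<'E'
from h import *
from scipy.optimize import least_squares
np.set_printoptions(precision=4,suppress=True)
Q=[np.array([9.46472286e-01,5.28481372e-01,1.43389805e+00,2.8e-05,1.18138815,-1.78497621e-01]),sense()['q']]
P=[np.array([0.26904575,0.56334075,0.23032562]),sense()['tcp_pos']]
O=[R.from_quat([ 2.21076772e-01,9.75255801e-01,-9.9594e-04,-4.3685e-04]),R.from_quat(sense()['tool_rot'])]
def ry(a):return R.from_euler('y',a)
def rz(a):return R.from_euler('z',a)
def fk(q,k):
    lat,d1,L2,L3,d6=k
    A=rz(q[0]);B=A*ry(q[1]);C=A*ry(q[1]+q[2]);D=C*rz(q[3])*ry(q[4])
    return A.apply([0,lat,d1])+B.apply([0,0,L2])+C.apply([0,0,L3])+D.apply([0,0,d6]),D*rz(q[5])
for q,p,o in zip(Q,P,O):
    m=fk(q,[0]*5)[1]; print((m.inv()*o).as_euler('zyx',degrees=True))
f=lambda k:np.concatenate([fk(q,k)[0]-p for q,p in zip(Q,P)])
s=least_squares(f,[.1,.3,.4,.4,.2]);print(s.x,s.fun)
E
```

```text
[90. -0. -0.]
[90. -0.  0.]
[0.0955 0.1268 0.5602 0.3314 0.2375] [-0.0027 -0.0302  0.0163  0.0153  0.0316 -0.0163]
```

```bash
cat > log.py <<'E'
from h import *
import json
s=sense();open('q.jsonl','a').write(json.dumps([list(s[k]) for k in('q','tcp_pos','tool_rot')])+'\n');print(s['q'].round(3))
E
python3 log.py
python3 -m inch '[[-1,[0.1,0,-0.2],[0,0.02,0]],[-1,[0.2,0,-0.4],[0,0.04,0]],[-1,[0.2,0,-0.4],[0,0.06,0]]]'; python3 log.py
python3 -m inch '[[-1,[0.1,-0.3,0.2],[0,0.02,0.02]],[-1,[0,-0.6,0.3],[0,0.03,0.02]],[-1,[-0.4,-0.9,0.3],[0,0.03,0.02]]]'; python3 log.py
python3 -m inch '[[-1,[-0.4,0,0],[0.02,-0.02,-0.02]],[-1,[-0.7,0,0.3],[0.02,-0.04,-0.02]],[-1,[-0.8,0,0.3],[0.02,-0.05,-0.02]]]'; python3 log.py
```

```text
[ 0.662  0.451  2.143 -1.43   0.557  0.598]
t: 2.2
tcp_pos: [0.3684, 0.26, 0.1972]
tool_rot: [0.12, 0.963, -0.056, 0.234]
force: [0.1, -0.8, -0.6]
finger_gap: 0.997
[ 0.625  0.344  2.069 -0.778  0.589 -0.071]
t: 2.5
tcp_pos: [0.3873, 0.1671, 0.189]
tool_rot: [0.184, 0.972, -0.031, 0.145]
force: [0.5, -0.4, -0.7]
finger_gap: 0.999
[ 0.272  0.289  2.106 -0.363  0.539 -0.631]
t: 2.8
tcp_pos: [0.4594, 0.1345, 0.1898]
tool_rot: [0.137, 0.949, -0.126, 0.254]
force: [-0.6, -0.9, -0.3]
finger_gap: 1.001
[ 0.322  0.397  2.074 -1.021  0.535 -0.095]
```

```bash
cat > kin.py <<'E'
from h import *
import json
from scipy.optimize import least_squares
np.set_printoptions(precision=4,suppress=True)
def ry(a):return R.from_euler('y',a)
def rz(a):return R.from_euler('z',a)
def fk(q,k):
    a1,lat,d1,L2,a2,L3,a3,d6,a6,b6=k
    A=rz(q[0]);B=A*ry(q[1]);C=A*ry(q[1]+q[2]);D=C*rz(q[3])*ry(q[4])
    return A.apply([a1,lat,d1])+B.apply([a2,0,L2])+C.apply([a3,0,L3])+D.apply([a6,b6,d6]),D*rz(q[5]+np.pi/2)
rows=[([9.46472286e-01,5.28481372e-01,1.43389805e+00,2.8e-05,1.18138815,-1.78497621e-01],[0.26904575,0.56334075,0.23032562],[2.21076772e-01,9.75255801e-01,-9.9594e-04,-4.3685e-04])]+[json.loads(l) for l in open('q.jsonl')]
f=lambda k:np.concatenate([fk(q,k)[0]-np.array(p) for q,p,o in rows])
_s=least_squares(lambda k:np.r_[f(k),1e-4*(k-np.array([0,.1,.15,.45,0,.4,0,.25,0,0]))],[0,.1,.15,.45,0,.4,0,.25,0,0])
k=_s.x
if __name__=='__main__': print(k,f(k).reshape(-1,3)*1000,sense()['tcp_pos'])
E
python3 kin.py
```

```text
[-0.      0.111   0.2742  0.588   0.      0.3917  0.1141  0.2967  0.
  0.    ] [[ 0. -0.  0.]
 [ 0.  0.  0.]
 [-0.  0. -0.]
 [-0.  0.  0.]
 [-0. -0. -0.]] [0.4594 0.1345 0.1898]
```

The model fits all poses exactly. Now I'll check reach for grasp, lift and placement against tilt, with both wrist branches.

```bash
cat > ik.py <<'E'
from kin import *
lo=np.array([-3.08,-.75,.22,-1.43,0,-2.85]);hi=np.array([3.08,2.2,2.44,4.57,2.65,2.85])
rng=np.random.default_rng(0)
def tgt(g,head,a,flip):
    r=rot(head,a); p=np.array(g)+r.as_matrix()[:,2]*tcp_to_grasp
    return p,(r*rz(np.pi) if flip else r)
def ik(p,o,seeds=24,q0=None):
    out=[]
    S=[q0] if q0 is not None else [rng.uniform(np.maximum(lo,[-.8,-.7,.3,-1.4,0,-2.8]),np.minimum(hi,[1.2,1.5,2.4,4.5,2.6,2.8])) for _ in range(seeds)]
    for s in S:
        def e(q):
            pp,oo=fk(q,k);return np.r_[pp-p,.3*(oo.inv()*o).as_rotvec()]
        r=least_squares(e,np.clip(s,lo+1e-3,hi-1e-3),bounds=(lo,hi))
        if np.abs(r.fun).max()<5e-4 and not any(np.abs(r.x-x).max()<.02 for x in out): out.append(r.x)
    return out
E
python3 - <<'E'
from ik import *
for a in (30,35,40,45):
  for flip in (0,1):
    for n,g,h in (('pick',[.4695,.2047,.06],-12.4),('lift',[.4695,.2047,.21],-12.4),('front',[.56,.037,.21],0),('over',[.66,.037,.19],0),('place',[.6585,.037,.151],0)):
        print(a,flip,n,*[x.round(2) for x in ik(*tgt(g,h,a,flip),seeds=14)])
E
```

```text
30 0 pick [0.34 0.74 2.13 4.13 0.32 1.1 ]
30 0 lift [ 0.34  0.38  2.04 -0.8   0.37 -0.31]
30 0 front [-0.18  0.4   2.    0.38  0.24 -2.09]
30 0 over [-0.14  0.53  1.78  0.23  0.31 -1.92]
30 0 place [-0.14  0.6   1.81  0.33  0.22 -2.02]
30 1 pick [ 0.34  0.74  2.13  4.13  0.32 -2.04]
30 1 lift [ 0.34  0.38  2.04 -0.8   0.37  2.83]
30 1 front [-0.18  0.4   2.    0.38  0.24  1.05]
30 1 over [-0.14  0.53  1.78  0.23  0.31  1.23]
30 1 place [-0.14  0.6   1.81  0.33  0.22  1.13]
35 0 pick [0.37 0.77 2.16 3.94 0.45 1.32]
35 0 lift [ 0.37  0.4   2.08 -1.19  0.35  0.09]
35 0 front [-0.19  0.4   2.06  0.98  0.13 -2.7 ]
35 0 over [-0.15  0.54  1.84  0.5   0.18 -2.18]
35 0 place [-0.15  0.61  1.87  0.95  0.11 -2.64]
35 1 pick [ 0.37  0.77  2.16  3.94  0.45 -1.83]
35 1 lift
35 1 front [-0.19  0.4   2.06  0.98  0.13  0.44]
35 1 over [-0.15  0.54  1.84  0.5   0.18  0.96]
35 1 place [-0.15  0.61  1.87  0.95  0.11  0.5 ]
40 0 pick [0.39 0.82 2.2  3.86 0.6  1.44]
40 0 lift
40 0 front [-0.2   0.42  2.12  2.19  0.15  2.37]
40 0 over
40 0 place [-0.16  0.62  1.92  2.33  0.14  2.26]
40 1 pick [ 0.39  0.82  2.2   3.86  0.6  -1.7 ]
40 1 lift
40 1 front [-0.2   0.42  2.12  2.19  0.15 -0.77]
40 1 over [-0.16  0.55  1.9   1.52  0.1  -0.07]
40 1 place [-0.16  0.62  1.92  2.33  0.14 -0.89]
45 0 pick [0.42 0.87 2.22 3.81 0.75 1.53]
45 0 lift [0.42 0.45 2.16 4.4  0.46 0.83]
45 0 front [-0.21  0.45  2.18  2.62  0.3   1.92]
45 0 over [-0.16  0.56  1.95  2.5   0.19  2.09]
45 0 place [-0.16  0.65  1.97  2.72  0.28  1.87]
45 1 pick [ 0.42  0.87  2.22  3.81  0.75 -1.61]
45 1 lift [ 0.42  0.45  2.16  4.4   0.46 -2.31]
45 1 front [-0.21  0.45  2.18  2.62  0.3  -1.22]
45 1 over [-0.16  0.56  1.95  2.5   0.19 -1.05]
45 1 place [-0.16  0.65  1.97  2.72  0.28 -1.28]
```

Tilt 45° on the q4≈π branch is reachable for pick, lift and place. I'll check continuity along a whole path and plan how to get into that branch.

```bash
python3 - <<'E'
from ik import *
for a in (45,48):
    q=None
    print('tilt',a)
    c=np.array([np.cos(np.radians(-12.4)),np.sin(np.radians(-12.4)),0]);pk=np.array([.475,.203,.06])-.006*c
    z=rot(-12.4,a).as_matrix()[:,2]
    W=[('pre',pk-.1*z,-12.4),('pre5',pk-.05*z,-12.4),('pick',pk,-12.4)]
    W+=[('up',pk+[0,0,.05],-8),('up',pk+[0.02,-.03,.1],-4),('up',pk+[.03,-.06,.15],0),('front',[.54,.037,.21],0),('front',[.57,.037,.2],0),('over',[.61,.037,.195],0),('over',[.665,.037,.195],0),('down',[.665,.037,.15],0)]
    for n,g,h in W:
        p,o=tgt(g,h,a,0)
        if q is None:
            s=ik(p,o,seeds=40); s=[x for x in s if x[3]>1.5]; print(len(s)); 
            if not s: print(n,'none');continue
            q=s[0]
        else:
            s=ik(p,o,q0=q)
            if not s: print(n,'fail');continue
            q=s[0]
        print(n,np.array(g).round(3),q.round(2))
E
```

```text
tilt 45
1
pre [0.4   0.219 0.131] [0.56 0.68 2.31 4.04 0.68 1.4 ]
pre5 [0.435 0.212 0.095] [0.49 0.78 2.28 3.91 0.72 1.49]
pick [0.469 0.204 0.06 ] [0.42 0.87 2.22 3.81 0.75 1.53]
up [0.469 0.204 0.11 ] [0.39 0.73 2.25 3.77 0.65 1.44]
up [0.489 0.174 0.16 ] [0.25 0.58 2.26 3.61 0.51 1.38]
up [0.499 0.144 0.21 ] [0.11 0.43 2.25 3.38 0.33 1.43]
front [0.54  0.037 0.21 ] [-0.22  0.44  2.23  2.65  0.33  1.88]
front [0.57  0.037 0.2  ] [-0.2   0.48  2.16  2.66  0.31  1.89]
over [0.61  0.037 0.195] [-0.18  0.52  2.07  2.62  0.26  1.95]
over [0.665 0.037 0.195] [-0.16  0.56  1.94  2.43  0.17  2.16]
down [0.665 0.037 0.15 ] [-0.16  0.65  1.96  2.71  0.27  1.88]
tilt 48
1
pre [0.397 0.22  0.127] [0.59 0.73 2.33 4.01 0.78 1.49]
pre5 [0.433 0.212 0.093] [0.51 0.82 2.29 3.88 0.82 1.55]
pick [0.469 0.204 0.06 ] [0.44 0.9  2.24 3.8  0.84 1.57]
up [0.469 0.204 0.11 ] [0.4  0.77 2.27 3.74 0.75 1.49]
up [0.489 0.174 0.16 ] [0.26 0.62 2.29 3.56 0.62 1.44]
up [0.499 0.144 0.21 ] [0.11 0.46 2.29 3.33 0.44 1.47]
front [0.54  0.037 0.21 ] [-0.23  0.46  2.26  2.74  0.44  1.79]
front [0.57  0.037 0.2  ] [-0.21  0.5   2.2   2.75  0.41  1.79]
over [0.61  0.037 0.195] [-0.19  0.54  2.1   2.73  0.35  1.83]
over [0.665 0.037 0.195] [-0.16  0.57  1.97  2.65  0.26  1.94]
down [0.665 0.037 0.15 ] [-0.16  0.67  1.99  2.8   0.37  1.78]
```

```bash
cat > plan.py <<'E'
from ik import *
c=np.array([np.cos(np.radians(-12.4)),np.sin(np.radians(-12.4)),0]);pk=np.array([.475,.203,.06])-.006*c
z=rot(-12.4,47).as_matrix()[:,2]
q1=[.58,.71,2.32,4.02,.75,1.46]
q1=ik(*tgt(pk-.1*z,-12.4,47,0),q0=np.array(q1))[0]
q0=sense()['q']
N=8
for i in range(N+1):
    f=i/N;q=q0+(q1-q0)*f; q[1]-=.15*np.sin(np.pi*f); q[4]+=.1*np.sin(np.pi*f)
    p,o=fk(q,k)
    if i: print(i,'q',q.round(2),'p',p.round(3),'| shift',(po.inv().apply(p-pp)/.1).round(2),'turn',((po.inv()*o).as_rotvec()/2/np.pi).round(3),'deg',np.degrees((po.inv()*o).magnitude()).round(0), 'quat',o.as_quat().round(3))
    pp,po=p,o
E
python3 plan.py
```

```text
1 q [ 0.35  0.38  2.11 -0.39  0.6   0.1 ] p [0.353 0.181 0.152] | shift [ 1.17  0.15 -0.31] turn [0.01  0.055 0.11 ] deg 44.0 quat [ 0.475  0.872 -0.037  0.112]
2 q [0.39 0.37 2.14 0.24 0.66 0.29] p [0.266 0.275 0.146] | shift [ 1.24 -0.22 -0.24] turn [0.024 0.056 0.106] deg 44.0 quat [ 0.739  0.67   0.02  -0.07 ]
3 q [0.42 0.38 2.17 0.87 0.71 0.49] p [0.228 0.385 0.176] | shift [ 1.09 -0.5  -0.13] turn [0.037 0.051 0.105] deg 44.0 quat [ 0.89   0.374  0.035 -0.258]
4 q [0.45 0.4  2.2  1.5  0.74 0.68] p [0.254 0.469 0.224] | shift [ 0.85 -0.53 -0.04] turn [0.042 0.042 0.108] deg 44.0 quat [ 0.91   0.024  0.014 -0.413]
5 q [0.48 0.46 2.23 2.13 0.76 0.88] p [0.327 0.494 0.255] | shift [ 0.76 -0.35 -0.01] turn [0.041 0.038 0.11 ] deg 44.0 quat [ 0.797 -0.33  -0.022 -0.505]
6 q [0.52 0.53 2.26 2.76 0.77 1.07] p [0.408 0.448 0.24 ] | shift [ 0.92 -0.21 -0.06] turn [0.042 0.041 0.108] deg 44.0 quat [ 0.568 -0.636 -0.045 -0.521]
7 q [0.55 0.62 2.29 3.39 0.76 1.27] p [0.447 0.345 0.184] | shift [ 1.18 -0.36 -0.17] turn [0.051 0.044 0.101] deg 44.0 quat [ 0.253 -0.843 -0.026 -0.473]
8 q [0.58 0.71 2.33 4.02 0.75 1.46] p [0.411 0.217 0.115] | shift [ 1.22 -0.82 -0.27] turn [0.068 0.034 0.092] deg 43.0 quat [-0.099 -0.912  0.043 -0.396]
```

```bash
sed -i 's/^N=8/N=10/; s/q\[1\]-=.15/q[1]-=.28/' plan.py; python3 plan.py
```

```text
1 q [ 0.35  0.34  2.1  -0.52  0.59  0.06] p [0.378 0.169 0.174] | shift [ 0.83  0.08 -0.34] turn [0.002 0.04  0.091] deg 36.0 quat [ 0.414  0.896 -0.038  0.159]
2 q [ 0.37  0.3   2.12 -0.01  0.64  0.22] p [0.304 0.236 0.172] | shift [ 0.94 -0.11 -0.3 ] turn [0.01  0.045 0.087] deg 35.0 quat [0.645 0.763 0.036 0.024]
3 q [0.4  0.27 2.15 0.49 0.68 0.37] p [0.254 0.323 0.191] | shift [ 0.94 -0.34 -0.22] turn [0.021 0.046 0.084] deg 35.0 quat [ 0.809  0.566  0.082 -0.136]
4 q [0.43 0.26 2.17 0.99 0.72 0.53] p [0.236 0.408 0.233] | shift [ 0.82 -0.49 -0.12] turn [0.03  0.041 0.083] deg 35.0 quat [ 0.894  0.321  0.092 -0.298]
5 q [0.45 0.27 2.2  1.5  0.74 0.68] p [0.256 0.47  0.281] | shift [ 0.65 -0.48 -0.03] turn [0.034 0.034 0.086] deg 35.0 quat [ 0.896  0.048  0.068 -0.437]
6 q [0.48 0.32 2.23 2.   0.76 0.84] p [0.309 0.494 0.314] | shift [ 0.58 -0.33  0.03] turn [0.033 0.03  0.089] deg 36.0 quat [ 0.815 -0.234  0.023 -0.529]
7 q [0.5  0.39 2.25 2.5  0.77 1.  ] p [0.377 0.475 0.311] | shift [ 0.69 -0.15  0.04] turn [0.03  0.032 0.089] deg 36.0 quat [ 0.659 -0.497 -0.022 -0.563]
8 q [0.53 0.48 2.28 3.01 0.77 1.15] p [0.433 0.414 0.266] | shift [ 0.93 -0.13 -0.  ] turn [0.033 0.037 0.086] deg 36.0 quat [ 0.441 -0.715 -0.042 -0.54 ]
9 q [0.56 0.59 2.3  3.51 0.76 1.31] p [0.449 0.322 0.192] | shift [ 1.13 -0.36 -0.07] turn [0.043 0.039 0.079] deg 35.0 quat [ 0.179 -0.861 -0.023 -0.476]
10 q [0.58 0.71 2.33 4.02 0.75 1.46] p [0.411 0.217 0.115] | shift [ 1.12 -0.76 -0.11] turn [0.057 0.032 0.071] deg 35.0 quat [-0.099 -0.912  0.043 -0.396]
```

```bash
python3 -m inch '[[-1,[0.2,0.02,-0.09],[0,0.01,0.022]],[-1,[0.42,0.04,-0.17],[0,0.02,0.045]],[-1,[0.62,0.06,-0.26],[0,0.03,0.068]],[-1,[0.83,0.08,-0.34],[0.002,0.04,0.091]],[-1,[0.83,0.08,-0.34],[0.002,0.04,0.091]]]'; python3 log.py
python3 -m inch '[[-1,[0.23,-0.02,-0.08],[0.002,0.011,0.022]],[-1,[0.47,-0.05,-0.15],[0.005,0.022,0.043]],[-1,[0.7,-0.08,-0.22],[0.007,0.034,0.065]],[-1,[0.94,-0.11,-0.3],[0.01,0.045,0.087]],[-1,[0.94,-0.11,-0.3],[0.01,0.045,0.087]]]'; python3 log.py
python3 -m inch '[[-1,[0.23,-0.08,-0.05],[0.005,0.011,0.021]],[-1,[0.47,-0.17,-0.11],[0.01,0.023,0.042]],[-1,[0.7,-0.25,-0.16],[0.016,0.034,0.063]],[-1,[0.94,-0.34,-0.22],[0.021,0.046,0.084]],[-1,[0.94,-0.34,-0.22],[0.021,0.046,0.084]]]'; python3 log.py
```

```text
t: 3.3
tcp_pos: [0.3729, 0.1692, 0.1737]
tool_rot: [0.414, 0.896, -0.039, 0.155]
force: [-0.3, -1.2, 0.2]
finger_gap: 0.996
[ 0.351  0.339  2.105 -0.509  0.588  0.057]
t: 3.8
tcp_pos: [0.301, 0.2363, 0.1724]
tool_rot: [0.645, 0.763, 0.035, 0.022]
force: [0.7, -0.2, 0.6]
finger_gap: 0.998
[ 0.375  0.291  2.128 -0.008  0.64   0.214]
t: 4.3
tcp_pos: [0.2511, 0.3226, 0.1926]
tool_rot: [0.809, 0.566, 0.082, -0.138]
force: [0.6, -0.3, -0.3]
finger_gap: 0.998
[0.397 0.26  2.153 0.496 0.685 0.367]
```

Tracking well, so I'll continue.

```bash
python3 -m inch '[[-1,[0.2,-0.12,-0.03],[0.007,0.01,0.021]],[-1,[0.41,-0.25,-0.06],[0.015,0.02,0.042]],[-1,[0.62,-0.37,-0.09],[0.022,0.03,0.062]],[-1,[0.82,-0.49,-0.12],[0.03,0.041,0.083]],[-1,[0.82,-0.49,-0.12],[0.03,0.041,0.083]]]'; python3 log.py
python3 -m inch '[[-1,[0.16,-0.12,-0.01],[0.008,0.008,0.021]],[-1,[0.33,-0.24,-0.02],[0.017,0.017,0.043]],[-1,[0.49,-0.36,-0.02],[0.025,0.025,0.065]],[-1,[0.65,-0.48,-0.03],[0.034,0.034,0.086]],[-1,[0.65,-0.48,-0.03],[0.034,0.034,0.086]]]'; python3 log.py
python3 -m inch '[[-1,[0.15,-0.08,0.01],[0.008,0.007,0.022]],[-1,[0.3,-0.16,0.01],[0.016,0.015,0.044]],[-1,[0.44,-0.24,0.02],[0.024,0.022,0.066]],[-1,[0.58,-0.33,0.03],[0.033,0.03,0.089]],[-1,[0.58,-0.33,0.03],[0.033,0.03,0.089]]]'; python3 log.py
python3 -m inch '[[-1,[0.17,-0.04,0.01],[0.007,0.008,0.022]],[-1,[0.34,-0.08,0.02],[0.015,0.016,0.044]],[-1,[0.52,-0.12,0.03],[0.022,0.024,0.066]],[-1,[0.69,-0.15,0.04],[0.03,0.032,0.089]],[-1,[0.69,-0.15,0.04],[0.03,0.032,0.089]]]'; python3 log.py
python3 -m inch '[[-1,[0.23,-0.03,0],[0.008,0.009,0.021]],[-1,[0.46,-0.06,0],[0.016,0.018,0.043]],[-1,[0.69,-0.1,0],[0.024,0.028,0.065]],[-1,[0.93,-0.13,0],[0.033,0.037,0.086]],[-1,[0.93,-0.13,0],[0.033,0.037,0.086]]]'; python3 log.py
python3 -c "
from plan import *
rel(pk,-12.4,47,.10)"|tail -2
```

```text
t: 4.8
tcp_pos: [0.2346, 0.4076, 0.2339]
tool_rot: [0.893, 0.322, 0.093, -0.299]
force: [-0.0, 0.7, -0.7]
finger_gap: 1.0
[0.424 0.252 2.178 0.996 0.719 0.524]
t: 5.3
tcp_pos: [0.2553, 0.4692, 0.2824]
tool_rot: [0.895, 0.048, 0.07, -0.437]
force: [-0.3, 0.1, 0.1]
finger_gap: 1.006
[0.451 0.27  2.203 1.499 0.743 0.682]
t: 5.8
tcp_pos: [0.3083, 0.4931, 0.3156]
tool_rot: [0.814, -0.235, 0.024, -0.531]
force: [-1.0, -0.4, 0.5]
finger_gap: 0.998
[0.478 0.316 2.23  2.008 0.76  0.836]
t: 6.3
tcp_pos: [0.3761, 0.4732, 0.3119]
tool_rot: [0.659, -0.498, -0.021, -0.563]
force: [-0.2, 1.0, -0.1]
finger_gap: 1.0
[0.504 0.388 2.254 2.509 0.766 0.994]
t: 6.8
tcp_pos: [0.431, 0.4127, 0.2661]
tool_rot: [-0.44, 0.716, 0.044, 0.54]
force: [-0.2, 0.7, 0.2]
finger_gap: 1.005
[0.53  0.484 2.281 3.008 0.771 1.155]
t 6.8 tcp [0.431  0.4127 0.2661] F [-0.22  0.72  0.23] gap 1.005 
 target [0.4111 0.2171 0.1154] shift [ 2.369 -0.437 -0.577] turn [0.1011 0.0756 0.146 ] deg 69.5
```

```bash
python3 -m inch '[[-1,[0.23,-0.06,-0.01],[0.009,0.008,0.016]],[-1,[0.46,-0.13,-0.03],[0.017,0.015,0.032]],[-1,[0.69,-0.21,-0.04],[0.026,0.023,0.048]],[-1,[0.93,-0.29,-0.06],[0.035,0.031,0.064]],[-1,[0.93,-0.29,-0.06],[0.035,0.031,0.064]]]'; python3 log.py
python3 -c "
from plan import *
rel(pk,-12.4,47,.10)"|tail -2
```

```text
t: 7.3
tcp_pos: [0.4428, 0.3385, 0.2054]
tool_rot: [-0.23, 0.838, 0.03, 0.494]
force: [0.3, -0.3, 0.1]
finger_gap: 1.003
[0.557 0.585 2.318 3.414 0.804 1.291]
t 7.3 tcp [0.4428 0.3385 0.2054] F [ 0.33 -0.32  0.11] gap 1.003 
 target [0.4111 0.2171 0.1154] shift [ 1.318 -0.794 -0.136] turn [0.0663 0.0406 0.0844] deg 41.3
```

```bash
python3 -m inch '[[-1,[0.22,-0.12,-0.1],[0.012,0.007,0.014]],[-1,[0.44,-0.24,-0.15],[0.023,0.014,0.028]],[-1,[0.66,-0.36,-0.15],[0.034,0.021,0.042]],[-1,[0.66,-0.36,-0.15],[0.034,0.021,0.042]]]'; python3 log.py
python3 -c "
from plan import *
rel(pk,-12.4,47,.10)"|tail -2
```

```text
t: 7.7
tcp_pos: [0.4187, 0.2796, 0.1643]
tool_rot: [-0.066, 0.89, -0.009, 0.451]
force: [0.1, 0.5, 0.3]
finger_gap: 1.0
[0.624 0.643 2.34  3.787 0.806 1.359]
t 7.7 tcp [0.4187 0.2796 0.1643] F [0.09 0.52 0.27] gap 1.0 
 target [0.4111 0.2171 0.1154] shift [ 0.515 -0.575  0.2  ] turn [0.0324 0.02   0.0424] deg 20.5
```

```bash
python3 -m inch '[[-1,[0.17,-0.19,0],[0.011,0.007,0.014]],[-1,[0.34,-0.38,0.1],[0.022,0.014,0.028]],[-1,[0.515,-0.575,0.2],[0.0324,0.02,0.0424]],[-1,[0.515,-0.575,0.2],[0.0324,0.02,0.0424]],[-1,[0.515,-0.575,0.2],[0.0324,0.02,0.0424]]]'; python3 log.py
python3 -c "
from plan import *
rel(pk,-12.4,47,.0)
p,d=snapshot('wrist');cv2.imwrite('pics/w2.png',p)
p,d=snapshot('side');cv2.imwrite('pics/s2.png',p[150:400,100:450])"|tail -2
```

```text
t: 8.2
tcp_pos: [0.4117, 0.2168, 0.1161]
tool_rot: [0.1, 0.911, -0.043, 0.397]
force: [-0.6, -0.2, 0.2]
finger_gap: 1.001
[0.58  0.711 2.326 4.014 0.752 1.464]
t 8.2 tcp [0.4117 0.2168 0.1161] F [-0.57 -0.16  0.16] gap 1.001 
 target [0.4825 0.2014 0.0472] shift [0.011 0.001 1.   ] turn [ 0.0001  0.0002 -0.0002] deg 0.1
```

View pics/w2.png

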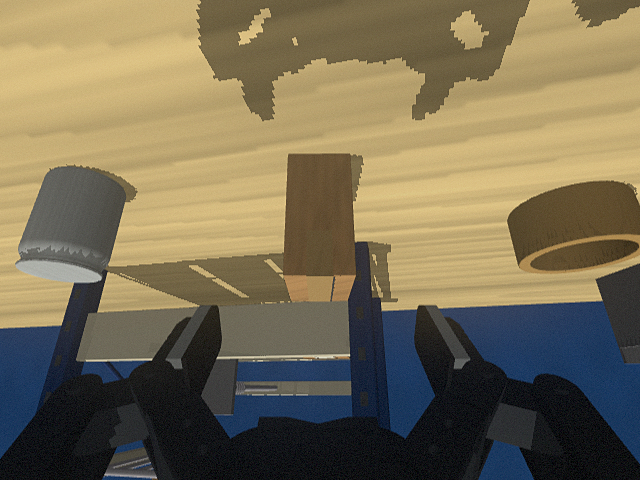

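View pics/s2.png

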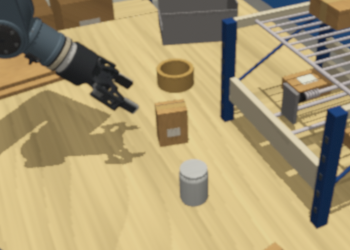

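The carton is centred between the open jaws (column 320 against a jaw centre of 318). I'll advance and close.

```bash
python3 -m inch '[[-1,[0,0,0.12],[0,0,0]],[-1,[0,0,0.25],[0,0,0]],[-1,[0,0,0.4],[0,0,0]],[-1,[0,0,0.55],[0,0,0]],[-1,[0,0,0.7],[0,0,0]],[-1,[0,0,0.82],[0,0,0]],[-1,[0,0,0.93],[0,0,0]],[-1,[0.01,0,1],[0,0,0]],[-1,[0.01,0,1],[0,0,0]]]' 40; python3 log.py
python3 -m inch '[[-0.3,[0,0,0],[0,0,0]],[0,[0,0,0],[0,0,0]],[0.2,[0,0,0],[0,0,0]],[1,[0,0,0],[0,0,0]],[1,[0,0,0],[0,0,0]],[1,[0,0,0],[0,0,0]],[1,[0,0,0],[0,0,0]],[1,[0,0,0],[0,0,0]]]' 40
python3 -c "
from h import *
np.save('gp.npy',np.r_[sense()['tcp_pos'],sense()['tool_rot']])
p,d=snapshot('wrist');cv2.imwrite('pics/w3.png',p)"
```

```text
t: 9.2
tcp_pos: [0.4819, 0.1998, 0.0455]
tool_rot: [0.103, 0.912, -0.043, 0.396]
force: [0.1, -0.3, 1.0]
finger_gap: 1.002
[0.433 0.897 2.235 3.802 0.812 1.565]
t: 10.0
tcp_pos: [0.4813, 0.2002, 0.0468]
tool_rot: [0.102, 0.911, -0.043, 0.396]
force: [-2.4, 2.9, 6.4]
finger_gap: 0.507
```

View pics/w3.png

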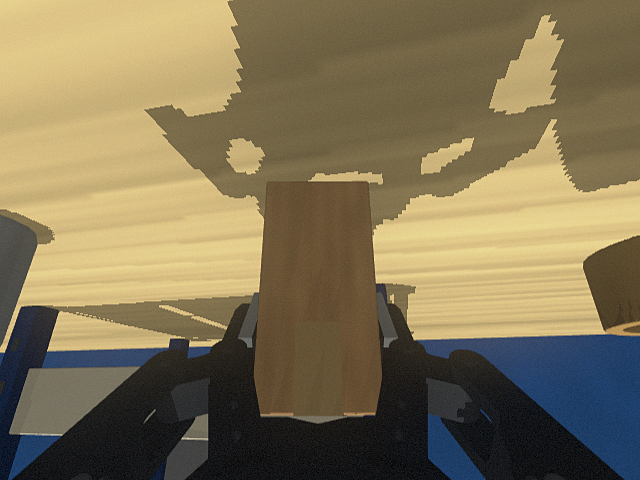

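The carton is gripped: gap 0.507, about 43 mm. Now I'll lift it straight up.

```bash
python3 -m inch '[[1,[-0.04,0,-0.03],[0,0,0]],[1,[-0.1,0,-0.09],[0,0,0]],[1,[-0.18,0,-0.17],[0,0,0]],[1,[-0.28,0,-0.26],[0,0,0]],[1,[-0.37,0,-0.34],[0,0,0]],[1,[-0.37,0,-0.34],[0,0,0]]]'; python3 log.py
python3 -c "
from h import *
rel([.489,.174,.16],-4,47);rel([.499,.144,.21],0,47)"
```

```text
t: 10.65
tcp_pos: [0.482, 0.1999, 0.0982]
tool_rot: [0.103, 0.911, -0.043, 0.397]
force: [-0.1, -1.2, -0.6]
finger_gap: 0.507
[0.433 0.748 2.236 3.902 0.701 1.428]
t 10.65 tcp [0.482  0.1999 0.0982] F [-0.14 -1.19 -0.6 ] gap 0.507 
 target [0.5026 0.173  0.1472] shift [-0.538 -0.214 -0.144] turn [-0.0174  0.0002 -0.0171] deg 8.8
t 10.65 tcp [0.482  0.1999 0.0982] F [-0.14 -1.19 -0.6 ] gap 0.507 
 target [0.5127 0.144  0.1972] shift [-1.015 -0.473 -0.367] turn [-0.0256  0.0002 -0.0247] deg 12.8
```

```bash
python3 -m inch '[[1,[-0.13,-0.05,-0.04],[-0.004,0,-0.004]],[1,[-0.27,-0.1,-0.07],[-0.008,0,-0.008]],[1,[-0.4,-0.16,-0.11],[-0.012,0,-0.012]],[1,[-0.54,-0.21,-0.15],[-0.0174,0,-0.0171]],[1,[-0.66,-0.28,-0.2],[-0.02,0,-0.019]],[1,[-0.78,-0.35,-0.26],[-0.022,0,-0.021]],[1,[-0.9,-0.42,-0.31],[-0.024,0,-0.023]],[1,[-1,-0.47,-0.36],[-0.0256,0,-0.0247]],[1,[-1,-0.47,-0.36],[-0.0256,0,-0.0247]]]'; python3 log.py
python3 -c "
from h import *
rel([.53,.07,.21],0,47)
rel([.54,.037,.21],0,47)"
```

```text
t: 11.55
tcp_pos: [0.5127, 0.1435, 0.195]
tool_rot: [0.0, 0.917, -0.001, 0.399]
force: [0.3, -0.5, -1.0]
finger_gap: 0.517
[0.109 0.456 2.278 3.343 0.419 1.461]
t 11.55 tcp [0.5127 0.1435 0.195 ] F [ 0.28 -0.45 -0.97] gap 0.517 
 target [0.5437 0.07   0.1972] shift [-0.228 -0.734  0.213] turn [-0.0003  0.0001 -0.    ] deg 0.1
t 11.55 tcp [0.5127 0.1435 0.195 ] F [ 0.28 -0.45 -0.97] gap 0.517 
 target [0.5537 0.037  0.1972] shift [-0.296 -1.064  0.286] turn [-0.0003  0.0001 -0.    ] deg 0.1
```

```bash
python3 -m inch '[[1,[-0.03,-0.15,0.03],[0,0,0]],[1,[-0.08,-0.3,0.08],[0,0,0]],[1,[-0.14,-0.5,0.14],[0,0,0]],[1,[-0.2,-0.7,0.2],[0,0,0]],[1,[-0.26,-0.87,0.25],[0,0,0]],[1,[-0.29,-1,0.28],[0,0,0]],[1,[-0.29,-1,0.28],[0,0,0]],[1,[-0.29,-1,0.28],[0,0,0]]]'; python3 log.py
python3 - <<'E'
from h import *
rel([.57,.037,.20],0,47)
np.set_printoptions(precision=4,suppress=True)
for n in('side','top','wrist'):
    p,d=snapshot(n);cv2.imwrite(f'pics/{n}4.png',p);np.save(f'pics/{n}4.npy',d)
E
```

```text
t: 12.35
tcp_pos: [0.5519, 0.0448, 0.1952]
tool_rot: [-0.0, 0.918, -0.0, 0.397]
force: [-0.3, 0.1, -1.3]
finger_gap: 0.515
[-0.201  0.457  2.253  2.761  0.402  1.784]
t 12.35 tcp [0.5519 0.0448 0.1952] F [-0.29  0.12 -1.33] gap 0.515 
 target [0.5837 0.037  0.1872] shift [-0.159 -0.078  0.286] turn [-0.     -0.0005  0.0002] deg 0.2
```

View pics/side4.png

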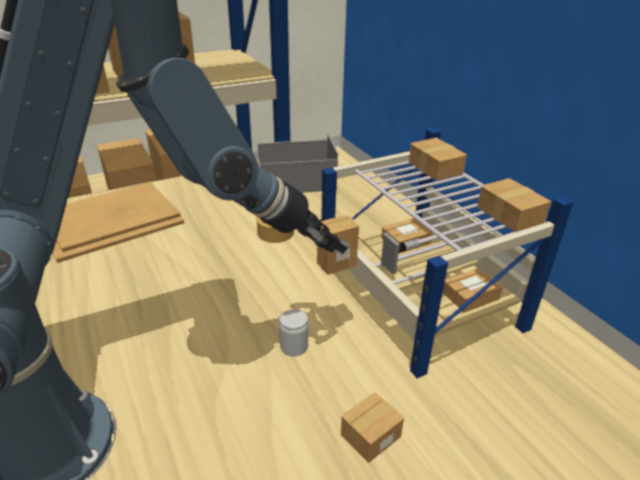

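View pics/top4.png

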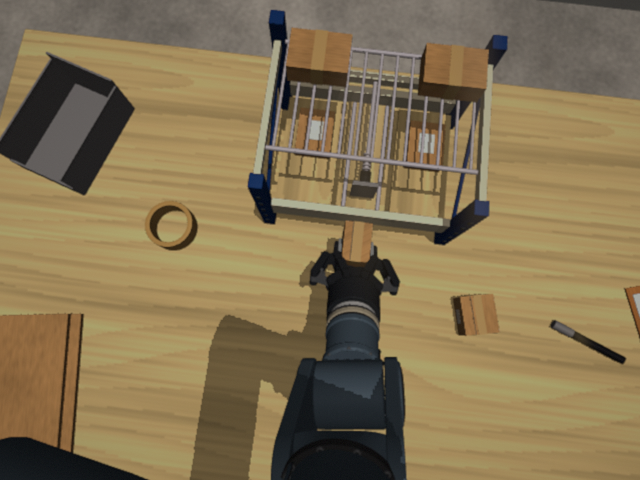

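View pics/wrist4.png

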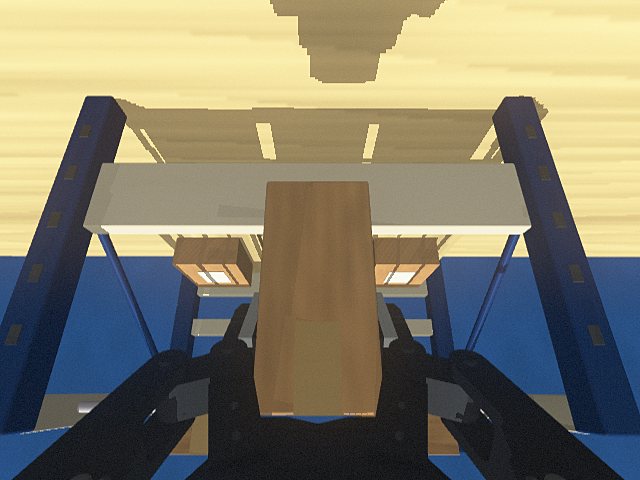

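The carton is held upright in front of the lip (top view (357,242), side view (338,246)). Now I'll measure its pose in hand.

```bash
python3 - <<'E'
from h import *
np.set_printoptions(precision=4,suppress=True)
T=cloud('top',np.load('pics/top4.npy'));S=cloud('side',np.load('pics/side4.npy'));d=np.load('pics/wrist4.npy');W=cloud('wrist',d)
q=T[215:275,330:385].reshape(-1,3)
t=q[(q[:,2]>.22)&(q[:,2]<.25)&(q[:,0]>.51)];print('top z',np.percentile(t[:,2],[5,50,95]))
A=np.c_[t[:,:2],np.ones(len(t))];print('plane',np.linalg.lstsq(A,t[:,2],rcond=None)[0])
print(cv2.minAreaRect((t[:,:2]*1000).astype(np.float32)))
q=S[215:275,315:362].reshape(-1,3)
t=q[(q[:,2]>.14)&(q[:,2]<.25)&(q[:,0]>.49)&(q[:,0]<.6)];print('side',np.percentile(t,[1,50,99],axis=0))
q=W[190:400,275:365].reshape(-1,3);t=q[np.isfinite(q).all(1)]
t=t[(t[:,0]>.48)&(t[:,0]<.54)];A=np.c_[t[:,1:],np.ones(len(t))];print('front face',np.linalg.lstsq(A,t[:,0],rcond=None)[0],np.percentile(t,[1,50,99],axis=0))
q=W.reshape(-1,3);m=(q[:,0]>.48)&(q[:,0]<.60)&(abs(q[:,1]-.045)<.03)&(q[:,2]>.12);print('carton wrist',np.percentile(q[m],[.5,50,99.5],axis=0))
# lip & uprights from wrist
m=(abs(q[:,2]-.12)<.003)&(q[:,0]>.6)&(q[:,0]<.65);print('lip',np.percentile(q[m],[1,50,99],axis=0))
m=(q[:,0]>.6)&(q[:,0]<.612)&(q[:,2]<.25)&(q[:,2]>.13)
for s in(q[m&(q[:,1]>.1)],q[m&(q[:,1]<-.05)]):print('upr',np.percentile(s,[1,99],axis=0))
E
```

```text
top z [0.2278 0.238  0.2409]
plane [ 0.025  -0.0129  0.2244]
((543.5419311523438, 42.893245697021484), (85.1704330444336, 67.0284194946289), 89.9677505493164)
side [[ 0.4948 -0.0145  0.1506]
 [ 0.5418  0.0237  0.2062]
 [ 0.5786  0.065   0.2479]]
front face [-0.0052 -0.0022  0.5151] [[0.5129 0.0291 0.1552]
 [0.5144 0.046  0.1997]
 [0.5158 0.0634 0.2342]]
carton wrist [[0.4802 0.0161 0.1507]
 [0.5141 0.0453 0.2184]
 [0.531  0.0739 0.2481]]
lip [[ 0.607  -0.1486  0.1171]
 [ 0.6209 -0.0055  0.1201]
 [ 0.6329  0.2239  0.1227]]
upr [[0.6064 0.2048 0.1316]
 [0.6116 0.2286 0.2491]]
upr [[ 0.6065 -0.1532  0.1314]
 [ 0.6117 -0.1297  0.2471]]
```

The carton's centre sits 5.5 mm behind the TCP in x, with its underside about 46.5 mm below the TCP. Lane middle is y≈0.0375 and the lip's inner face is at x≈0.6325. Next I go to a spot just before the pusher, with the underside about 10 mm over the lip.

```bash
python3 -m inch '[[1,[-0.02,-0.02,0.07],[0,0,0]],[1,[-0.05,-0.04,0.15],[0,0,0]],[1,[-0.1,-0.06,0.25],[0,0,0]],[1,[-0.14,-0.078,0.35],[0,0,0]],[1,[-0.19,-0.078,0.44],[0,0,0]],[1,[-0.23,-0.078,0.52],[0,0,0]],[1,[-0.23,-0.078,0.52],[0,0,0]],[1,[-0.23,-0.078,0.52],[0,0,0]]]'; python3 log.py
python3 - <<'E'
from h import *
s=sense();g=s['tcp_pos']
r=rot(0,47);z=r.as_matrix()[:,2]
rel(np.array([.631,.037,.1767])-z*tcp_to_grasp,0,47)
rel(np.array([.676,.037,.1767])-z*tcp_to_grasp,0,47)
p,d=snapshot('side');cv2.imwrite('pics/s5.png',p[150:350,250:600])
E
```

```text
t: 13.3
tcp_pos: [0.6062, 0.0368, 0.1772]
tool_rot: [-0.001, 0.917, -0.0, 0.398]
force: [0.3, -0.2, -1.4]
finger_gap: 0.511
[-0.193  0.533  2.137  2.738  0.364  1.816]
t 13.3 tcp [0.6062 0.0368 0.1772] F [ 0.28 -0.16 -1.39] gap 0.511 
 target [0.631  0.037  0.1767] shift [-0.166  0.001  0.185] turn [-0.     -0.0003  0.0003] deg 0.1
t 13.3 tcp [0.6062 0.0368 0.1772] F [ 0.28 -0.16 -1.39] gap 0.511 
 target [0.676  0.037  0.1767] shift [-0.473  0.001  0.513] turn [-0.     -0.0003  0.0003] deg 0.1
```

View pics/s5.png

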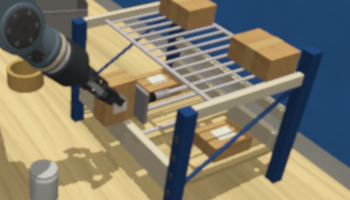

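The carton is over the lip just before the pusher plate. I'll push slowly, about 4 mm per row.

```bash
python3 -m inch '[[1,[-0.03,0,0.03],[0,0,0]],[1,[-0.06,0,0.065],[0,0,0]],[1,[-0.09,0,0.1],[0,0,0]],[1,[-0.12,0,0.13],[0,0,0]],[1,[-0.15,0,0.16],[0,0,0]],[1,[-0.175,0,0.19],[0,0,0]],[1,[-0.2,0,0.215],[0,0,0]],[1,[-0.22,0,0.24],[0,0,0]],[1,[-0.24,0,0.26],[0,0,0]],[1,[-0.24,0,0.26],[0,0,0]]]'; python3 log.py
python3 -m inch '[[1,[-0.03,0,0.03],[0,0,0]],[1,[-0.05,0,0.06],[0,0,0]],[1,[-0.08,0,0.09],[0,0,0]],[1,[-0.11,0,0.12],[0,0,0]],[1,[-0.14,0,0.15],[0,0,0]],[1,[-0.17,0,0.18],[0,0,0]],[1,[-0.2,0,0.21],[0,0,0]],[1,[-0.22,0,0.24],[0,0,0]],[1,[-0.235,0,0.255],[0,0,0]],[1,[-0.235,0,0.255],[0,0,0]],[1,[-0.235,0,0.255],[0,0,0]]]'; python3 log.py
python3 - <<'E'
from h import *
z=rot(0,47).as_matrix()[:,2]
rel(np.array([.676,.037,.1767])-z*tcp_to_grasp,0,47)
p,d=snapshot('side');cv2.imwrite('pics/s6.png',cv2.resize(p[150:350,280:580],None,fx=2.5,fy=2.5))
p,d=snapshot('wrist');cv2.imwrite('pics/w6.png',p);np.save('pics/w6.npy',d)
W=cloud('wrist',d)
q=W[190:400,275:365].reshape(-1,3);t=q[(q[:,2]>.14)&(q[:,0]<.67)]
A=np.c_[t[:,1:],np.ones(len(t))];print('front face',np.linalg.lstsq(A,t[:,0],rcond=None)[0].round(4),np.percentile(t,[1,50,99],axis=0).round(4))
E
```

```text
t: 14.35
tcp_pos: [0.6408, 0.0368, 0.1765]
tool_rot: [-0.001, 0.918, -0.001, 0.397]
force: [-3.7, -0.0, -1.0]
finger_gap: 0.51
[-0.177  0.553  2.051  2.694  0.299  1.877]
t: 15.45
tcp_pos: [0.6751, 0.0369, 0.176]
tool_rot: [-0.001, 0.918, -0.001, 0.397]
force: [-4.9, 0.6, -0.9]
finger_gap: 0.511
[-0.163  0.577  1.967  2.627  0.241  1.959]
t 15.45 tcp [0.6751 0.0369 0.176 ] F [-4.85  0.62 -0.93] gap 0.511 
 target [0.676  0.037  0.1767] shift [-0.011  0.001  0.001] turn [-0.0001 -0.0007  0.0002] deg 0.3
front face [-4.000e-04 -3.800e-02  6.441e-01] [[0.6362 0.0206 0.141 ]
 [0.6377 0.0374 0.1823]
 [0.6392 0.0545 0.2148]]
```

View pics/s6.png

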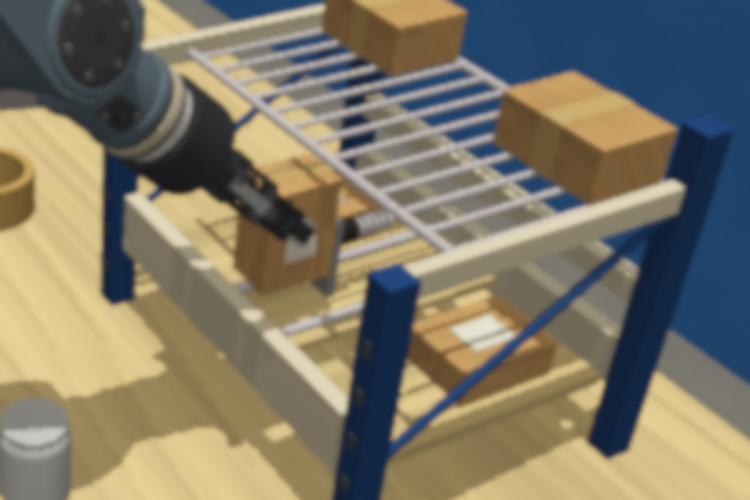

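View pics/w6.png

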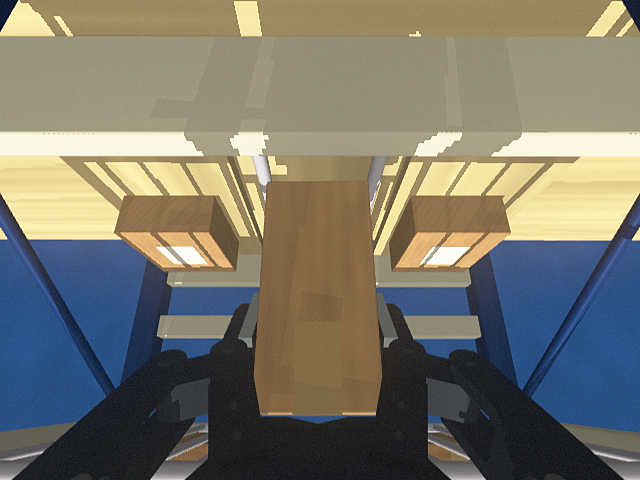

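The carton is behind the lip with about 6 mm of clearance, inside the guide wires ((260,170) and (377,170) in the wrist image), and the pusher is pressed. Now I'll lower it, feeling for the floor.

```bash
python3 -m inch '[[1,[0.015,0,0.014],[0,0,0]],[1,[0.037,0,0.034],[0,0,0]],[1,[0.059,0,0.055],[0,0,0]],[1,[0.08,0,0.075],[0,0,0]],[1,[0.102,0,0.095],[0,0,0]],[1,[0.124,0,0.116],[0,0,0]],[1,[0.146,0,0.136],[0,0,0]],[1,[0.168,0,0.157],[0,0,0]],[1,[0.19,0,0.177],[0,0,0]],[1,[0.205,0,0.19],[0,0,0]],[1,[0.205,0,0.19],[0,0,0]]]'; python3 log.py
python3 -m inch '[[1,[0.015,0,0.014],[0,0,0]],[1,[0.025,0,0.023],[0,0,0]],[1,[0.025,0,0.023],[0,0,0]]]'
```

```text
t: 16.65
tcp_pos: [0.676, 0.0367, 0.1485]
tool_rot: [-0.001, 0.917, -0.0, 0.398]
force: [-4.4, 0.9, -0.2]
finger_gap: 0.511
[-0.163  0.636  1.979  2.741  0.308  1.841]
t: 16.95
tcp_pos: [0.6762, 0.0367, 0.1455]
tool_rot: [-0.001, 0.917, -0.0, 0.398]
force: [-5.0, 0.9, -0.7]
finger_gap: 0.511
```

```bash
for i in 1; do :; done
python3 -m inch '[[1,[0.011,0,0.01],[0,0,0]],[1,[0.022,0,0.021],[0,0,0]],[1,[0.022,0,0.021],[0,0,0]]]'
python3 -m inch '[[1,[0.007,0,0.007],[0,0,0]],[1,[0.015,0,0.014],[0,0,0]],[1,[0.015,0,0.014],[0,0,0]]]'
```

```text
t: 17.25
tcp_pos: [0.6762, 0.0368, 0.1425]
tool_rot: [-0.001, 0.917, -0.0, 0.398]
force: [-5.1, 0.5, 0.0]
finger_gap: 0.514
t: 17.55
tcp_pos: [0.6763, 0.0367, 0.1406]
tool_rot: [-0.001, 0.917, -0.0, 0.398]
force: [-4.9, -0.2, 0.9]
finger_gap: 0.504
```

```bash
python3 -m inch '[[1,[0.007,0,0.007],[0,0,0]],[1,[0.007,0,0.007],[0,0,0]]]'
python3 -m inch '[[1,[0.007,0,0.007],[0,0,0]],[1,[0.007,0,0.007],[0,0,0]]]'
```

```text
t: 17.75
tcp_pos: [0.6763, 0.0367, 0.1396]
tool_rot: [-0.001, 0.917, -0.0, 0.398]
force: [-6.5, 0.5, 1.0]
finger_gap: 0.511
t: 17.95
tcp_pos: [0.6763, 0.0367, 0.1386]
tool_rot: [-0.001, 0.917, -0.0, 0.398]
force: [-5.1, -0.2, 0.4]
finger_gap: 0.514
```

```bash
python3 -m inch '[[1,[0.007,0,0.007],[0,0,0]],[1,[0.007,0,0.007],[0,0,0]]]'
python3 -m inch '[[1,[0.007,0,0.007],[0,0,0]],[1,[0.007,0,0.007],[0,0,0]]]'
```

```text
t: 18.15
tcp_pos: [0.6766, 0.0367, 0.138]
tool_rot: [-0.001, 0.917, -0.0, 0.399]
force: [-5.6, 0.3, 2.3]
finger_gap: 0.511
t: 18.35
tcp_pos: [0.6768, 0.0367, 0.138]
tool_rot: [-0.0, 0.917, -0.0, 0.4]
force: [-7.6, -0.0, 7.1]
finger_gap: 0.508
```

Floor felt at TCP z 0.138 (underside ≈0.091, matching the depth images). I'll ease off 1 mm, then draw the carton towards the lip by feel.

```bash
python3 -m inch '[[1,[-0.007,0,-0.007],[0,0,0]],[1,[-0.01,0,-0.009],[0,0,0]],[1,[-0.003,0,-0.016],[0,0,0]],[1,[0.004,0,-0.024],[0,0,0]],[1,[0.011,0,-0.031],[0,0,0]],[1,[0.011,0,-0.031],[0,0,0]]]'
python3 - <<'E'
from h import *
p,d=snapshot('wrist');cv2.imwrite('pics/w7.png',p)
W=cloud('wrist',d);q=W[190:400,275:365].reshape(-1,3);t=q[(q[:,2]>.125)&(q[:,2]<.175)&(q[:,0]<.67)&(q[:,0]>.625)]
A=np.c_[t[:,1:],np.ones(len(t))];print('front face',np.linalg.lstsq(A,t[:,0],rcond=None)[0].round(4),np.percentile(t,[1,50,99],axis=0).round(4))
q=W.reshape(-1,3);m=(abs(q[:,2]-.12)<.003)&(q[:,0]>.6)&(q[:,0]<.65);print('lip',np.percentile(q[m],[1,50,98,99.5],axis=0)[:,0].round(4))
E
```

```text
t: 18.95
tcp_pos: [0.6735, 0.0367, 0.138]
tool_rot: [-0.001, 0.917, -0.0, 0.398]
force: [-4.3, 0.4, 0.3]
finger_gap: 0.513
front face [-0.0043 -0.0048  0.6368] [[0.6344 0.0212 0.1256]
 [0.636  0.0375 0.1521]
 [0.6375 0.0535 0.1746]]
lip [0.6181 0.6228 0.6364 0.6369]
```

View pics/w7.png

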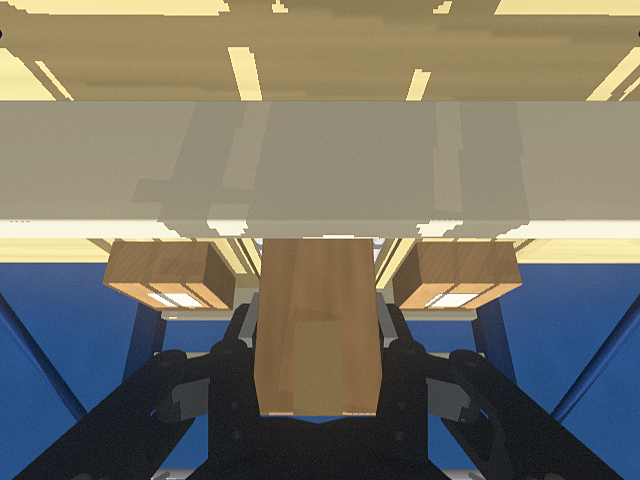

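The carton's front face is about 3 mm behind the lip, upright, at y≈0.0375. I'll continue by feel.

```bash
python3 -m inch '[[1,[0.007,0,-0.007],[0,0,0]],[1,[0.014,0,-0.015],[0,0,0]],[1,[0.014,0,-0.015],[0,0,0]]]'
python3 -m inch '[[1,[0.007,0,-0.007],[0,0,0]],[1,[0.007,0,-0.007],[0,0,0]]]'
```

```text
t: 19.3
tcp_pos: [0.6715, 0.0367, 0.1381]
tool_rot: [-0.001, 0.917, -0.0, 0.399]
force: [-2.2, 1.7, -0.3]
finger_gap: 0.515
t: 19.5
tcp_pos: [0.6714, 0.0367, 0.1381]
tool_rot: [-0.001, 0.917, -0.0, 0.399]
force: [2.5, 1.5, -4.3]
finger_gap: 0.512
```

Lip contact felt (fx went from -4.4 to +2.5 N). I'll back off slightly and release.

```bash
python3 -m inch '[[1,[-0.005,0,0.008],[0,0,0]],[1,[-0.003,0,0.01],[0,0,0]],[1,[-0.003,0,0.01],[0,0,0]]]' 20
python3 -m inch '[[0.0,[0,0,0],[0,0,0]],[-0.05,[0,0,0],[0,0,0]],[-0.1,[0,0,0],[0,0,0]],[-0.2,[0,0,0],[0,0,0]],[-0.4,[0,0,0],[0,0,0]],[-0.6,[0,0,0],[0,0,0]],[-0.6,[0,0,0],[0,0,0]],[-0.6,[0,0,0],[0,0,0]]]'
python3 - <<'E'
from h import *
p,d=snapshot('wrist');cv2.imwrite('pics/w8.png',p)
W=cloud('wrist',d);q=W[190:400,275:365].reshape(-1,3);t=q[(q[:,2]>.125)&(q[:,2]<.175)&(q[:,0]<.67)&(q[:,0]>.625)]
A=np.c_[t[:,1:],np.ones(len(t))];print('front face',np.linalg.lstsq(A,t[:,0],rcond=None)[0].round(4),np.percentile(t,[1,50,99],axis=0).round(4))
E
```

```text
t: 19.8
tcp_pos: [0.6715, 0.0367, 0.138]
tool_rot: [-0.001, 0.917, -0.001, 0.399]
force: [-2.5, 0.1, 1.8]
finger_gap: 0.51
t: 20.6
tcp_pos: [0.6713, 0.0367, 0.1374]
tool_rot: [-0.001, 0.917, -0.001, 0.398]
force: [-0.8, 0.2, -0.0]
finger_gap: 0.803
front face [ 1.000e-04 -5.700e-03  6.348e-01] [[0.6324 0.0212 0.1256]
 [0.6339 0.0375 0.1521]
 [0.6354 0.0536 0.1747]]
```

View pics/w8.png

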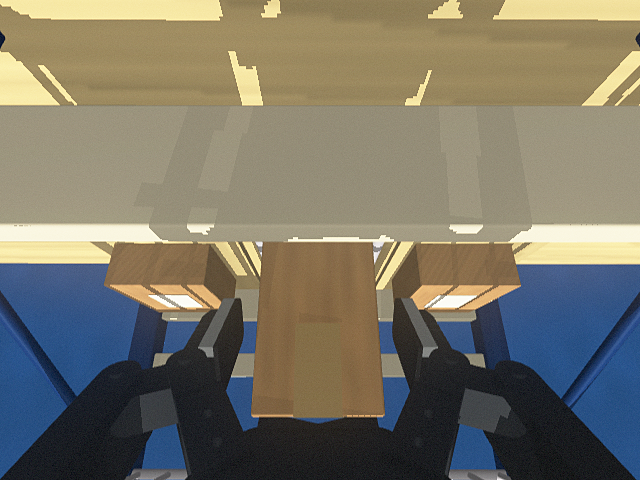

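The carton is released, upright, with its front face at the lip. I'll retreat along the tool axis.

```bash
python3 -m inch '[[-0.7,[0,0,-0.05],[0,0,0]],[-0.7,[0,0,-0.12],[0,0,0]],[-0.7,[0,0,-0.22],[0,0,0]],[-0.7,[0,0,-0.34],[0,0,0]],[-0.7,[0,0,-0.48],[0,0,0]],[-0.7,[0,0,-0.62],[0,0,0]],[-0.7,[0,0,-0.78],[0,0,0]],[-0.7,[0,0,-0.95],[0,0,0]],[-0.7,[0,0,-1],[0,0,0]],[-0.7,[0,0,-1],[0,0,0]]]'; python3 log.py
python3 - <<'E'
from h import *
p,d=snapshot('wrist');cv2.imwrite('pics/w9.png',p)
W=cloud('wrist',d);q=W.reshape(-1,3)
t=q[(abs(q[:,1]-.0375)<.03)&(q[:,2]>.125)&(q[:,2]<.175)&(q[:,0]<.66)&(q[:,0]>.625)]
A=np.c_[t[:,1:],np.ones(len(t))];print('front face',np.linalg.lstsq(A,t[:,0],rcond=None)[0].round(4),np.percentile(t,[1,50,99],axis=0).round(4))
p,d=snapshot('side');cv2.imwrite('pics/s9.png',cv2.resize(p[150:350,280:580],None,fx=2.5,fy=2.5))
S=cloud('side',d);q=S.reshape(-1,3);m=(abs(q[:,1]-.0375)<.03)&(q[:,0]>.62)&(q[:,0]<.71)&(q[:,2]>.172)&(q[:,2]<.195);t=q[m]
A=np.c_[t[:,:2],np.ones(len(t))];print('top z',np.median(t[:,2]).round(4),len(t),np.percentile(t,[1,99],axis=0).round(4),np.linalg.lstsq(A,t[:,2],rcond=None)[0].round(3))
p,d=snapshot('top');cv2.imwrite('pics/t9.png',cv2.resize(p[100:260,230:510],None,fx=2.5,fy=2.5))
S=cloud('top',d);q=S.reshape(-1,3);m=(abs(q[:,1]-.0375)<.03)&(q[:,0]>.62)&(q[:,0]<.71)&(q[:,2]>.172)&(q[:,2]<.195);t=q[m]
A=np.c_[t[:,:2],np.ones(len(t))];print('top z',np.median(t[:,2]).round(4),len(t),np.percentile(t,[1,99],axis=0).round(4),np.linalg.lstsq(A,t[:,2],rcond=None)[0].round(3))
E
```

```text
t: 21.65
tcp_pos: [0.5977, 0.0368, 0.2068]
tool_rot: [-0.001, 0.917, -0.001, 0.399]
force: [0.3, 0.8, 0.5]
finger_gap: 0.852
[-0.198  0.454  2.136  2.629  0.296  1.927]
front face [-0.0016 -0.005   0.6353] [[0.633  0.0149 0.1256]
 [0.6345 0.0362 0.1518]
 [0.6359 0.0579 0.1745]]
top z 0.1815 605 [[0.6338 0.0131 0.1722]
 [0.7054 0.0584 0.1839]] [0.007 0.081 0.173]
top z 0.1807 987 [[0.6318 0.015  0.173 ]
 [0.7013 0.0584 0.184 ]] [ 0.   -0.01  0.18]
```

View pics/s9.png

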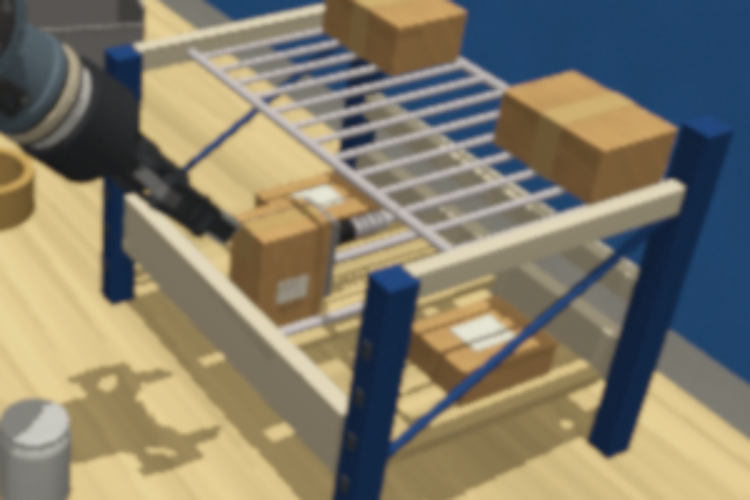

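View pics/t9.png

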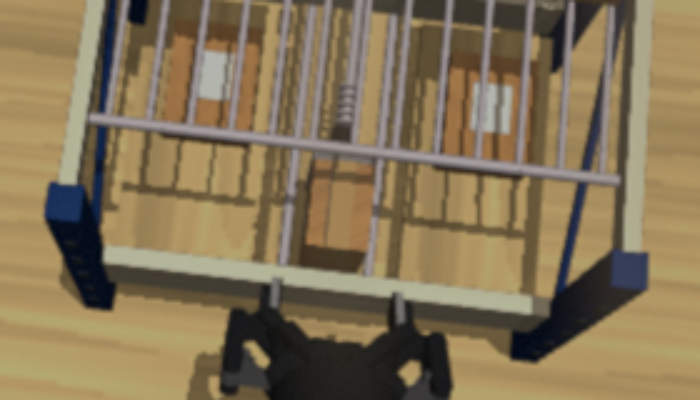

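View pics/w9.png

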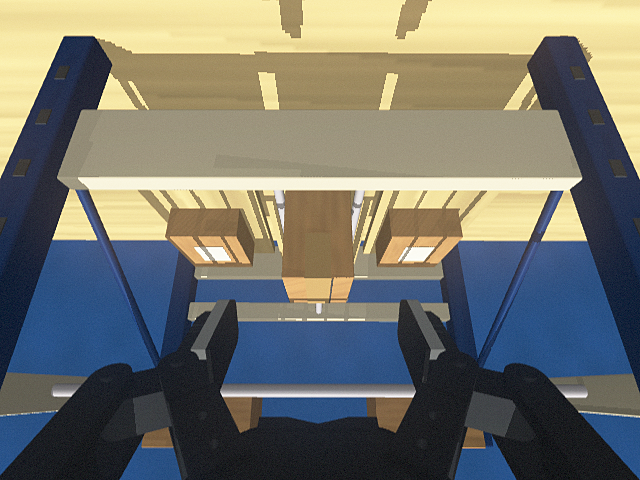

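```bash
python3 - <<'E'
from h import *
for n in('top','side'):
    q=cloud(n,np.load(f'pics/{n}0.npy')).reshape(-1,3)
    m=(abs(q[:,1]-.037)<.023)&(q[:,0]>.636)&(q[:,0]<.656)&(q[:,2]>.07)&(q[:,2]<.105);print(n,m.sum(),np.median(q[m,2]).round(4))
    p,d=snapshot(n);q=cloud(n,d).reshape(-1,3)
    m=(abs(q[:,1]-.037)<.018)&(q[:,0]>.637)&(q[:,0]<.67)&(q[:,2]>.172)&(q[:,2]<.19);t=q[m];print('carton top',m.sum(),np.median(t[:,2]).round(4))
    A=np.c_[t[:,:2]-t[:,:2].mean(0),np.ones(len(t))];print(np.linalg.lstsq(A,t[:,2],rcond=None)[0].round(3))
    m=(q[:,0]>.69)&(q[:,0]<.71)&(abs(q[:,1]-.037)<.022)&(q[:,2]>.12)&(q[:,2]<.182);print('pusher x',m.sum(),np.percentile(q[m,0],[5,50]).round(4) if m.any() else '')
    for nm,c,z in (('tin',(.443,.019),.075),('low',(.469,-.218),.05),('tape',(.572,.4125),.047)):
        t=q[(np.hypot(q[:,0]-c[0],q[:,1]-c[1])<.065)&(abs(q[:,2]-z)<.006)]
        print(nm,len(t),np.round(cv2.minAreaRect((t[:,:2]*1000).astype(np.float32))[0],0) if len(t)>5 else '')
print(sense()['force'].round(2))
E
```

```text
top 192 0.0908
carton top 369 0.1808
[-0.008 -0.013  0.181]
pusher x 139 [0.6904 0.6965]
tin 0 
low 1372 [ 469. -218.]
tape 714 [571. 413.]
side 0 nan
carton top 178 0.182
[ 0.015 -0.001  0.182]
pusher x 137 [0.6913 0.6994]
tin 452 [444.  19.]
low 1821 [ 472. -219.]
tape 361 [574. 413.]
[-0.23  0.78  0.23]
  return _methods._mean(a, axis=axis, dtype=dtype,
  ret = ret.dtype.type(ret / rcount)
```

The carton's top is exactly 90 mm above the measured lane floor, it is level, the bystanders are where they were, and the arm is clear. I'll hand in.

```bash
python3 -c "
from station import *
print(sign_off())"
```

```text
the job is handed in; nothing more can be done
None
```

The tall carton is back in the middle lane, standing upright and let go, with its front face at the lip and the pusher against its back. I handed the job in at about 22 s; no verdict is reported.

**What I did:**
- My first approach ran joint 4 into its range limit. I fitted the arm's kinematics from recorded poses and swung the wrist round to the other configuration.
- I grasped the carton across its width with the hand leaning back 47° (slightly past the suggested 45°). I carried it over the lip, pressed the pusher back slowly with about 5 N, and lowered until I felt the floor.
- I then drew it forward until it touched the lip, opened the jaws and backed the hand away about 10 cm.

**Last checks:**

| Check | Measured | Should be |
|---|---|---|
| Carton top (top camera) | 0.1808 m | 0.1808 m (floor 0.0908 m + 90 mm) |
| Carton top (side camera) | 0.182 m | as above, so about 1 mm off |
| Front face behind the lip | 1–2 mm | 12 mm at most |
| Off the lane's middle line | about 1 mm | 15 mm at most |
| Lean and twist | under 1° | 6° and 10° at most |
| Wrist force | about zero | touching nothing |

- **Other things on the bench:** the low carton and tape roll are within the 2–3 mm difference between the two cameras. The tin matches its starting place in the side view; the arm hid it from the top camera.
- **One reading that disagreed:** while the pusher was being pressed, a wrist-camera fit gave the carton a lean of about 2°. It was gone once the carton stood on the floor.
- **Pusher:** I did not measure its joint value directly. Its position in the pictures is consistent with the plate resting on the carton's back.

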